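# Spin, brake and charge the ball doser

## Task

The grinding-ball doser has just been cleaned and put back together: give its jar wheel a spin by hand to see that it runs free, letting go while it makes a turn in four seconds or less, then slow it by touch so that it stops with its open jar right under the funnel. With the wheel standing there, tip the six steel balls from the scoop into the funnel so that all of them end in the jar. Put the empty scoop back on the bench, standing upright, and do not disturb the timer, the marker or the bottle.

Things in the scene. Friction and masses are not known exactly. Their poses are not given: they have to be found in the camera images.
- doser: Fixed stand of the grinding-ball doser: grey base plate 267 x 190 mm, 18 mm high, a central bearing column carrying the carousel wheel, and a post with a bracket carrying a steel funnel. Origin on the bench under the wheel's axis; +x points from the axis to the funnel (its centre line 70 mm out; the post 150 mm out, its top 190 mm high). At yaw 0 the funnel is on the side away from the robot.
- funnel_mouth (a point): Centre of the funnel's upper rim, 189 mm above the bench. Rim 114 mm across outside, 104 mm clear inside; the cone narrows to the outlet over 55 mm.
- funnel_outlet (a point): Centre of the funnel's fixed round outlet, 31 mm across, 6 mm above the carousel's top face.
- carousel (a joint): Angle of the carousel wheel, rad, counter-clockwise from above, unlimited (whole turns count on). 0 or any whole number of turns: the open jar is straight under the outlet. Free on a ball bearing: inertia about 0.025 kg m2, friction about 0.001 N m + 0.0005 N m s/rad, so it coasts for half a minute. A finger pressed with a few N on the top face drags or brakes it by friction (coefficient near 1).
- wheel_hub (a point): Centre of the carousel's smooth flat top face, 106 mm above the bench: a steel disc 240 mm across, 12 mm thick. Four jars hang in it 70 mm from the axis, a quarter turn apart: one open hole, three closed by flush slotted white plugs. The rim 90 to 120 mm from the axis is plain and can be touched anywhere clear of funnel and post. A hub nut 44 mm across stands 11 mm proud.
- jar_mouth (a point): Centre of the open jar's mouth in the carousel's top face: a round hole 38 mm across that turns with the wheel. It must stand under the funnel outlet; when more than 10 mm off centre, balls miss it.
- jar_floor (a point): Centre of the inner floor of the open glass jar, 61 mm below its mouth; z up. The jar is 38 mm across inside.
- scoop: Loose steel weighing scoop, 130 g, with the balls in it. Origin on the bench under the trough; +x to the open nose, -x to the handle, z up. Trough x = -45 (closed back) to +50 mm (open nose), 49 mm wide at the back, 54 at the nose, walls to 34 mm. The floor rises 8 degrees to the nose, so when level the balls rest at the back; tipped nose-down 30 to 45 degrees they roll out.
- scoop_grip (a point): Place to grasp on the scoop's grey handle, 75 mm behind the scoop's origin, 26 mm above the bench when it stands. The handle is a straight bar along the scoop's x axis, from 47 to 142 mm behind the origin, 13 mm wide (y) and 19 mm high (z).
- scoop_nose (a point): Middle of the floor's front edge at the open nose, 50 mm ahead of the scoop's origin, 16 mm above the bench when it stands.
- timer: White timer, 62 x 66 x 19 mm, loose bystander; origin at the centre of its underside.
- marker: Marker pen with a blue cap lying on the bench, 136 mm long along its y axis, 13 mm high, loose bystander.
- cap_bottle: Clear glass bottle with a blue screw cap, 56 mm across, 105 mm high, loose bystander; origin at the centre of its underside.
- ball0_center (a point): Centre of one of the six steel grinding balls, 14 mm across, 11 g; all six start in the scoop.
- ball1_center (a point): Centre of one of the six steel grinding balls, 14 mm across, 11 g; all six start in the scoop.
- ball2_center (a point): Centre of one of the six steel grinding balls, 14 mm across, 11 g; all six start in the scoop.
- ball3_center (a point): Centre of one of the six steel grinding balls, 14 mm across, 11 g; all six start in the scoop.
- ball4_center (a point): Centre of one of the six steel grinding balls, 14 mm across, 11 g; all six start in the scoop.
- ball5_center (a point): Centre of one of the six steel grinding balls, 14 mm across, 11 g; all six start in the scoop.

How it is judged:
By the outcome, as a careful person would: the job done as asked, in the order asked, and still so for the second after the job is handed in, with the robot touching nothing.
It also fails if it takes over 72 s, if anything falls off the work surface, if the arm or the gripper's body presses on something with over 40 N, if the wrist force passes 120 N, or if a joint passes its speed limit or range.

## Robot

A 6-joint arm with a two-finger parallel gripper is mounted at the origin on a cart in front of the work surface, level with it; the furniture and walls round the work are solid. World frame = base frame: x ahead of the robot, y to its left, z up, the work surface at z = 0. Lengths are in m, angles in degrees, forces in N, time in s.
With the tool pointing down it reaches from about 0.4 to 0.825 m from the base axis. Payload 7 kg.
Tool frame: the origin (TCP) lies on the centre line of the jaws, within the pads' length; the fingertips stand 19 mm ahead of it and the grasp point (between the pads) is the TCP; z points along the fingers, y is the line along which they close (so a half turn about z gives the same grasp; the last joint's range is limited). The gripper opens to 88 mm and grips with 3 to 60 N. Pads are 19 mm wide; open, the fingers measure 130 mm over their backs; the gripper's body (78 mm by 193 mm) begins 47 mm behind the grasp point.
Start: joints at [-53.279, 20.546, 0.682, 0, -70.136, -16.507], TCP at [0.233, -0.633, 0.246] pointing down, gripper open.
Joint ranges: [-176.03, 176.03], [-82.01, 121.73], [-58.28, 71.71], [-173.87, 95.51], [-174.79, -0.11], [-173.66, 173.66]. Speed limits (degrees/s): [136.94, 136.94, 172.46, 180, 180, 180].

## Interface

Orientations are given as [roll, pitch, yaw] about the fixed x, y, z axes, in that order (R = Rz(yaw) Ry(pitch) Rx(roll)).
In Python, from plant import get_state, capture, close_job gives the robot as it stands.
- The arm moves only by the tool apply_moves, never from a script. Its argument "targets" is a list of rows, each a list of 7 numbers: the opening, from 0 (shut) to 1 (fully open), then the shift along the tool's x, y, z normalised to -1 to 1, where 1 is 1000 mm, then the turn, a rotation vector about the tool's x, y, z normalised to -1 to 1, where 1 is 90 degrees. In form: [[claw, tx, ty, tz, ax, ay, az], ...]. A call has 1 to 20 rows; each row shifts and turns the commanded pose from where the row before left it, along the tool's axes as they then stand; what a row does not reach is not made up. A row lasts 1/12 s, in which the tool goes at most 41.7 mm and 7.16 degrees, less where a joint would pass 70% of its speed; a pose out of reach is approached as far as the arm can. A call with a number of a shift or a turn outside -1 to 1 is refused whole. A call with a gripper value outside its range is refused whole. The fingers move at their own pace and stop on an object; "newtons" is the grip in N (left out, the last holds). Time passes only in rows, so rows that do not move let the fingers close. It gives the time, the measured TCP pose, the force, the opening and the grip force at its end, in the units of the state.
- get_state(): the state, without advancing time (a new reading comes with each control period).
- capture(name): name is "side" or "top" or "wrist"; returns a dict with "frame" (480x640x3 uint8, red, green, blue), "range_z" (480x640 float32, m along the optical axis (not along the pixel's ray), 0 where there is no reading), "camera_matrix" (3x3 intrinsics, pixels), "T" (4x4, takes a point from camera to world coordinates). Camera axes: x right, y down, z forward; pixel columns grow to the right and rows downward; lengths in m; the calibration is good to about 2 mm. A picture is of the moment at which its call begins.
- close_job(): hands the job in; it is judged then, once.
The state is a dict: "time_s": time; "joints": joint angles; "qd": joint speeds; "joint_torque": joint torques, N m; "tcp_pos": TCP position; "eef_rot": TCP orientation; "contact_force": force on the tool from outside, world axes, zero at the start; "moment": the same for the moment, N m; "gripper_width": finger opening in m; "gripper_force": force on a finger pad.
Only numpy, scipy, OpenCV 4.12 (cv2) and the standard library are available. Lean on these libraries where they do the work, as an engineer would, in place of code of your own. Each camera call takes 0.05 s, during which the arm holds its last target. There are 200 camera calls.

## Working session

There is one attempt and no reset: what is moved stays moved. The work goes in short steps, Python scripts to look and compute and a tool call to move; the robot and the scene stay as the last step left them, time stands still between calls to the robot, and variables do not carry over. Pictures are saved under pics/ and viewed, at most 10 in all, crops included, and the job is handed in when it is done.

Besides the shell and the picture viewer there is one more tool, called after "Call:" as name(argument=value, ...) on one line, values as JSON. apply_moves: Moves the arm, as the interface text tells. Scaled input: -1 to 1 covers 1000 mm each way for a shift and 90 degrees each way for a turn. Its arguments: {"type":"object","properties":{"targets":{"type":"array","items":{"type":"array","items":{"type":"number"}}},"newtons":{"type":"number"}},"required":["targets"]}

```bash
mkdir -p pics; ls; cat > h.py <<'E'
import numpy as np, cv2
from plant import get_state, capture, close_job
from scipy.spatial.transform import Rotation as R
def cap(n,fn=None):
    c=capture(n)
    if fn: cv2.imwrite('pics/'+fn,c['frame'][:,:,::-1])
    return c
def cloud(c):
    K=c['camera_matrix'];T=c['T'];z=c['range_z']
    v,u=np.mgrid[0:480,0:640]
    p=np.stack([(u-K[0,2])/K[0,0]*z,(v-K[1,2])/K[1,1]*z,z],-1)
    return p@T[:3,:3].T+T[:3,3]
def onplane(c,u,v,h):
    K=c['camera_matrix'];T=c['T']
    d=T[:3,:3]@np.array([(u-K[0,2])/K[0,0],(v-K[1,2])/K[1,1],1]);o=T[:3,3]
    return o+d*(h-o[2])/d[2]
E
python3 - <<'E'
from h import *
for n in ['top','side']:
    c=cap(n,n+'1.png'); print(n,c['T'].round(3).tolist(),c['camera_matrix'].tolist())
    np.savez(n+'1.npz',**c)
print(get_state())
E
```

```text
pics
top [[-0.012, -0.986, 0.163, 0.367], [-1.0, 0.011, -0.006, 0.202], [0.004, -0.164, -0.987, 1.481], [0.0, 0.0, 0.0, 1.0]] [[477.7215253612723, 0.0, 331.9844217131049], [0.0, 477.7215253612723, 237.76881870603555], [0.0, 0.0, 1.0]]
side [[-0.874, -0.312, 0.371, 0.149], [-0.485, 0.529, -0.696, 1.035], [0.021, -0.789, -0.614, 0.843], [0.0, 0.0, 0.0, 1.0]] [[449.6766146061666, 0.0, 316.14110553623584], [0.0, 449.6766146061666, 244.0089299955396], [0.0, 0.0, 1.0]]
{'time_s': 0.1, 'joints': array([-5.32783042e+01,  2.05879898e+01,  6.40530236e-01, -1.68475233e-02,
       -7.01345183e+01, -1.65073767e+01]), 'qd': array([-0.0304129 , -0.16145664,  0.17252722,  0.01281882,  0.02193092,
       -0.00856193]), 'joint_torque': array([-2.41946298e-03, -5.84163380e+01,  2.93753332e+01,  7.01557606e+00,
        1.01851291e-02, -3.82540532e-05]), 'tcp_pos': array([ 0.23308492, -0.63306836,  0.24472315]), 'eef_rot': array([ 1.79916900e+02, -8.10926676e-03, -1.59791411e+02]), 'contact_force': array([ 0.03272755,  0.31355098, -0.57176575]), 'moment': array([0.04791101, 0.06488087, 0.03225323]), 'gripper_force': 0.0, 'gripper_width': 0.08775972805542845}
```

View pics/top1.png

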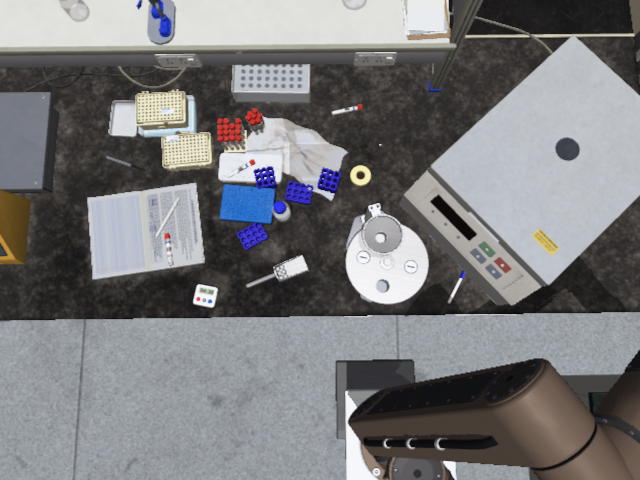

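View pics/side1.png

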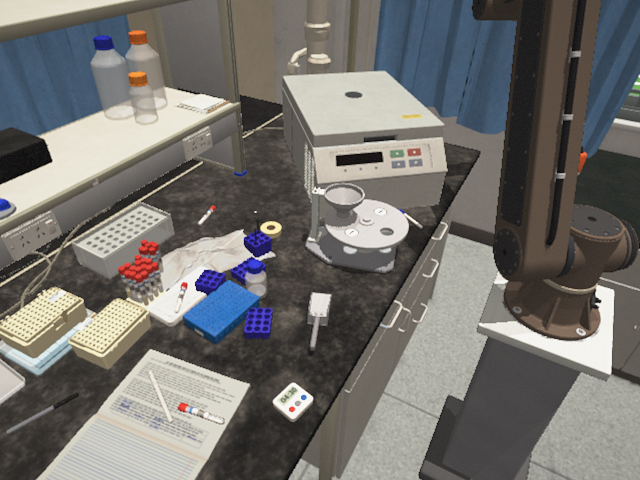

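The top view shows the wheel centred near (387,262) with the funnel at (380,235), the post at (375,210) and the open jar around (382,286). The scoop is at (290,267) with its handle running to (250,285). The timer is at (205,296), the marker at (457,287) and the bottle at (281,210).

```bash
python3 - <<'E'
from h import *
c=dict(np.load('top1.npz')); P=cloud(c); s=dict(np.load('side1.npz')); Q=cloud(s)
def circ(m,n):
    xy=P[m][:,:2]; pts=(xy*10000).astype(np.int32)
    (x,y),r=cv2.minEnclosingCircle(pts.reshape(-1,1,2)); print(n,m.sum(),x/1e4,y/1e4,r/1e4,P[m][:,2].mean())
v,u=np.mgrid[0:480,0:640]
win=(u>335)&(u<440)&(v>195)&(v<310)
circ(win&(abs(P[...,2]-.106)<.005),'wheel')
circ(win&(abs(P[...,2]-.187)<.006)&(v>212),'funnel')
circ(win&(abs(P[...,2]-.190)<.006)&(v<212),'post')
circ(win&(abs(P[...,2]-.117)<.003)&(abs(u-387)<15)&(abs(v-262)<15),'nut')
for (a,b) in [(363,257),(411,267),(383,286),(387,262),(383,285)]: print(a,b,onplane(c,a,b,.106).round(4),P[b,a].round(4))
# scoop
for C,W,n in [(P,(u>240)&(u<315)&(v>250)&(v<295),'top'),(Q,(u>300)&(u<340)&(v>285)&(v<360),'side')]:
    m=W&(C[...,2]>.012)&(C[...,2]<.06); X=C[m]
    rc=cv2.minAreaRect((X[:,:2]*1000).astype(np.float32)); print(n,m.sum(),rc, cv2.boxPoints(rc).round(1).tolist())
    np.save('sc_%s.npy'%n,X)
    xy=X[:,:2]; mu=xy.mean(0); w,V=np.linalg.eigh(np.cov((xy-mu).T)); d=V[:,1]; print(mu,d,np.degrees(np.arctan2(d[1],d[0])))
    t=(xy-mu)@d; nn=(xy-mu)@V[:,0]
    for lo in np.arange(-.13,.13,.02):
        k=(t>lo)&(t<lo+.02)
        if k.sum(): print(lo.round(2),k.sum(),nn[k].min().round(4),nn[k].max().round(4),X[k,2].max().round(4),X[k,2].mean().round(4),xy[k].mean(0).round(4))
for n,(a,b) in dict(timer=(205,296),marker=(457,287),bottle=(281,210)).items(): print(n,P[b,a].round(3))
big=np.hstack([cv2.resize(c['frame'][190:310,335:445],None,fx=4,fy=4),cv2.resize(c['frame'][240:300,235:320],None,fx=4,fy=4)]) if 0 else cv2.resize(c['frame'][190:315,235:435],None,fx=4,fy=4,interpolation=cv2.INTER_CUBIC)
cv2.imwrite('pics/crop1.png',big[:,:,::-1])
E
```

```text
wheel 3770 0.5609 0.02435 0.15928828125 0.10617325067012075
funnel 255 0.60815 0.00235 0.1130010986328125 0.188056921832142
post 163 0.662241650390625 -0.005799989318847656 0.09878755493164063 0.18838029740469672
nut 39 0.518891748046875 0.04297224731445313 0.025109611511230468 0.11678646054296853
363 257 [0.5372 0.104  0.106 ] [0.537  0.1041 0.1075]
411 267 [ 0.5066 -0.0341  0.106 ] [ 0.5068 -0.0344  0.104 ]
383 286 [0.4528 0.0485 0.106 ] [0.4566 0.0416 0.0446]
387 262 [0.5219 0.0349 0.106 ] [0.5205 0.0364 0.1184]
383 285 [0.4556 0.0484 0.106 ] [0.4594 0.0419 0.0473]
top 504 ((499.4842834472656, 366.7923278808594), (53.872589111328125, 190.5195770263672), 22.132369995117188) [[438.6000061035156, 444.8999938964844], [510.3999938964844, 268.3999938964844], [560.2999877929688, 288.70001220703125], [488.5, 465.20001220703125]]
[0.50723899 0.34731135] [-0.38372925  0.92344565] 112.5648732902449
-0.09 24 -0.0266 0.0273 0.0237 0.0181 [0.5366 0.2813]
-0.07 94 -0.0262 0.0273 0.0313 0.0175 [0.5293 0.2916]
-0.05 63 -0.026 0.0266 0.0384 0.0181 [0.524  0.3102]
-0.03 37 -0.0259 0.0261 0.0389 0.02
[... 633 characters left out ...]
.8999938964844]]
[0.50201578 0.35449099] [-0.38229455  0.92404052] 112.47588527120817
-0.09 85 -0.0251 0.0259 0.0264 0.0159 [0.5321 0.2829]
-0.07 87 -0.0254 0.027 0.0308 0.0159 [0.526  0.2986]
-0.05 34 -0.0254 0.0262 0.0332 0.0197 [0.5156 0.3146]
-0.03 49 -0.0254 0.0257 0.0353 0.0207 [0.5096 0.3398]
-0.01 69 -0.0248 0.0248 0.0356 0.0245 [0.4997 0.3558]
0.01 97 -0.0233 0.0239 0.0378 0.0284 [0.4961 0.368 ]
0.03 37 -0.0067 0.006 0.0378 0.0338 [0.4867 0.3914]
0.05 38 -0.0067 0.006 0.0369 0.0337 [0.4788 0.4104]
0.07 40 -0.0074 0.0058 0.0381 0.0339 [0.4714 0.4289]
0.09 55 -0.0073 0.0056 0.0374 0.0312 [0.4642 0.4482]
timer [0.434 0.58  0.019]
marker [ 0.454 -0.191  0.003]
bottle [0.679 0.342 0.108]
```

View pics/crop1.png

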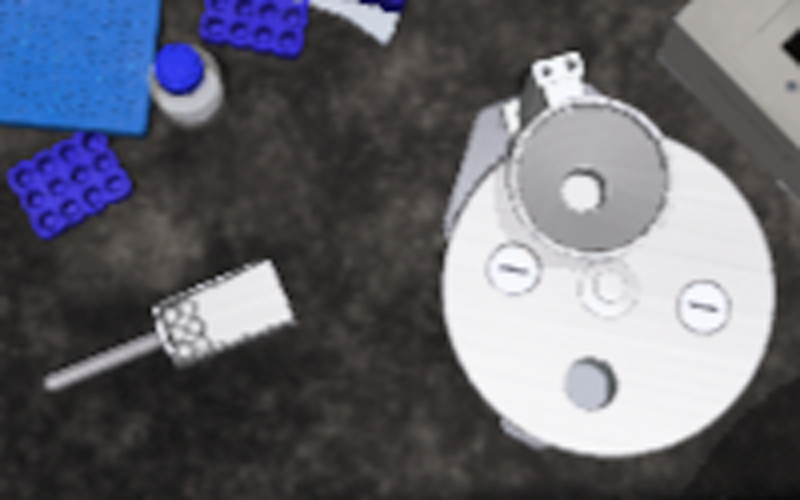

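```bash
cat >> h.py <<'E'
C0=np.array([.522,.035])
def rect(c,h=.106,half=.13,cen=None,s=2000):
    cen=C0 if cen is None else cen
    # metric view: px -> world, rows down = -x, cols right = -y
    n=int(2*half*s); w=np.array([[cen[0]+a,cen[1]+b,h] for a,b in [(half,half),(half,-half),(-half,-half),(-half,half)]])
    T=np.linalg.inv(c['T']); q=(w@T[:3,:3].T+T[:3,3])@c['camera_matrix'].T; q=q[:,:2]/q[:,2:]
    H=cv2.getPerspectiveTransform(q.astype(np.float32),np.float32([[0,0],[n,0],[n,n],[0,n]]))
    return cv2.warpPerspective(c['frame'],H,(n,n),flags=cv2.INTER_CUBIC)
def px2w(x,y,half=.13,s=2000,cen=None):
    cen=C0 if cen is None else cen
    return np.array([cen[0]+half-y/s,cen[1]+half-x/s])
def circles(img,r,tol=3,s=2000,p2=18,md=.04,half=.13,cen=None):
    g=cv2.GaussianBlur(cv2.cvtColor(img,cv2.COLOR_RGB2GRAY),(0,0),2)
    o=cv2.HoughCircles(g,cv2.HOUGH_GRADIENT,1,md*s,param1=60,param2=p2,minRadius=int((r-tol/1000)*s),maxRadius=int((r+tol/1000)*s))
    return [] if o is None else [(*px2w(a,b,half,s,cen),rr/s) for a,b,rr in o[0]]
E
python3 - <<'E'
from h import *
ims=[]
for n in ['top','side']:
    c=dict(np.load(n+'1.npz')); im=rect(c); ims.append(im)
    print(n,'wheel',[np.round(k,4) for k in circles(im,.12,4,p2=20,md=.3)])
    for k in circles(im,.0185,3,p2=14)[:8]:
        d=np.array(k[:2])-C0; print('  ',np.round(k,4),np.hypot(*d).round(4),np.degrees(np.arctan2(d[1],d[0])).round(1))
    f=rect(c,.189,cen=np.array([.59,.02]));
    for r in (.057,.052): print('  funnel',r,[np.round(k,4) for k in circles(f,r,3,p2=18,md=.1,cen=np.array([.59,.02]))[:3]])
    o=rect(c,.118,cen=np.array([.59,.02])); print('  outlet',[np.round(k,4) for k in circles(o,.0155,3,p2=10,cen=np.array([.59,.02]))[:6]])
cv2.imwrite('pics/rect.png',cv2.resize(np.hstack(ims),(800,400))[:,:,::-1])
E
```

```text
top wheel [array([0.5227, 0.0353, 0.1198])]
   [0.4542 0.0508 0.0189] 0.0696 166.9
   [ 0.5087 -0.0313  0.0201] 0.0676 -101.3
   [0.5378 0.1037 0.0164] 0.0705 77.1
   [0.5942 0.0508 0.0166] 0.0739 12.3
  funnel 0.057 [array([0.5927, 0.0533, 0.0542])]
  funnel 0.052 [array([0.5913, 0.0538, 0.0528])]
  outlet [array([0.5358, 0.1048, 0.0165]), array([0.5913, 0.0552, 0.0136]), array([ 0.5068, -0.0303,  0.0165]), array([0.6402, 0.1142, 0.0165]), array([0.6682, 0.0648, 0.0154]), array([0.5903, 0.1162, 0.0182])]
side wheel [array([0.5223, 0.0353, 0.1198])]
   [0.4552 0.0498 0.0181] 0.0684 167.5
   [0.4318 0.1237 0.018 ] 0.1266 135.5
   [0.5387 0.1013 0.016 ] 0.0683 75.8
   [0.6017 0.1023 0.0169] 0.1043 40.1
  funnel 0.057 [array([0.5907, 0.0538, 0.0575])]
  funnel 0.052 [array([0.5872, 0.0587, 0.0536])]
  outlet [array([0.5313, 0.1173, 0.0165]), array([0.5232, 0.0402, 0.0144]), array([0.6912, 0.0297, 0.0176]), array([ 0.6983, -0.0282,  0.0171]), array([ 0.6137, -0.0852,  0.0171]), array([ 0.6842, -0.0778,  0.014 ])]
```

View pics/rect.png

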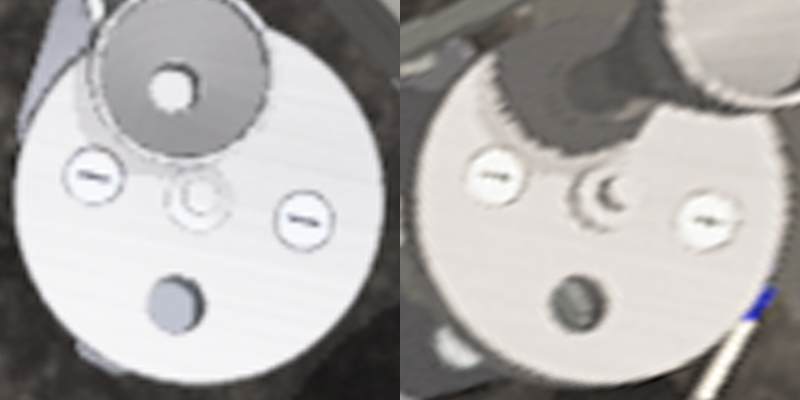

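Rectified tops agree: the wheel axis is at (0.5225, 0.0353), the funnel at (0.591, 0.054), and the doser yaw is about 15°. The jar sits at azimuth 167°, in the lower left of the rectified top view at (175,305).

```bash
cat >> h.py <<'E'
C0=np.array([.5225,.0353])
def rows(wps,grip,eul=None):
    """wps: list of world positions, one per row, starting after current"""
    st=get_state(); M=R.from_euler('xyz',st['eef_rot'] if eul is None else eul,degrees=True).as_matrix(); p=st['tcp_pos']
    out=[]
    for w in wps:
        d=M.T@(np.array(w)-p); out.append([grip]+[round(float(x),4) for x in d]+[0,0,0]); p=np.array(w)
    print(out)
def pol(az,r=.105): a=np.radians(az); return C0+r*np.array([np.cos(a),np.sin(a)])
E
python3 - <<'E'
from h import *
c=dict(np.load('top1.npz')); P=cloud(c)
for a,b in [(500,260),(420,200),(505,298),(530,295),(480,240)]: print(P[b,a].round(3))
print(pol(140),pol(195),pol(250))
s=get_state(); p=s['tcp_pos']; tgt=np.array([*pol(140),.36])
via=[p+np.array([0,0,.04*i]) for i in (1,2)]
n=20; q=via[-1]; rows(via+[q+(tgt-q)*i/18 for i in range(1,19)],0)
E
```

```text
[ 0.513 -0.257  0.206]
[ 0.689 -0.056  0.17 ]
[ 0.413 -0.282  0.154]
[ 0.427 -0.417 -0.001]
[ 0.568 -0.208  0.203]
[0.44206533 0.1027927 ] [0.42107779 0.008124  ] [ 0.48658788 -0.06336773]
[[0, 0.0, 0.0001, -0.04, 0, 0, 0], [0, 0.0, 0.0001, -0.04, 0, 0, 0], [0, -0.025, 0.0344, -0.0019, 0, 0, 0], [0, -0.025, 0.0344, -0.0019, 0, 0, 0], [0, -0.025, 0.0344, -0.0019, 0, 0, 0], [0, -0.025, 0.0344, -0.0019, 0, 0, 0], [0, -0.025, 0.0344, -0.0019, 0, 0, 0], [0, -0.025, 0.0344, -0.0019, 0, 0, 0], [0, -0.025, 0.0344, -0.0019, 0, 0, 0], [0, -0.025, 0.0344, -0.0019, 0, 0, 0], [0, -0.025, 0.0344, -0.0019, 0, 0, 0], [0, -0.025, 0.0344, -0.0019, 0, 0, 0], [0, -0.025, 0.0344, -0.0019, 0, 0, 0], [0, -0.025, 0.0344, -0.0019, 0, 0, 0], [0, -0.025, 0.0344, -0.0019, 0, 0, 0], [0, -0.025, 0.0344, -0.0019, 0, 0, 0], [0, -0.025, 0.0344, -0.0019, 0, 0, 0], [0, -0.025, 0.0344, -0.0019, 0, 0, 0], [0, -0.025, 0.0344, -0.0019, 0, 0, 0], [0, -0.025, 0.0344, -0.0019, 0, 0, 0]]
```

Call:
apply_moves(targets=[[0, -0.012, 0.016, -0.03, 0, 0, 0], [0, -0.024, 0.033, 0, 0, 0, 0], [0, -0.024, 0.033, 0, 0, 0, 0], [0, -0.024, 0.033, 0, 0, 0, 0], [0, -0.024, 0.033, 0, 0, 0, 0], [0, -0.024, 0.033, 0, 0, 0, 0], [0, -0.024, 0.033, 0, 0, 0, 0], [0, -0.024, 0.033, 0, 0, 0, 0], [0, -0.024, 0.033, 0, 0, 0, 0], [0, -0.024, 0.033, 0, 0, 0, 0], [0, -0.024, 0.033, 0, 0, 0, 0], [0, -0.024, 0.033, 0, 0, 0, 0], [0, -0.024, 0.033, 0, 0, 0, 0], [0, -0.024, 0.033, 0, 0, 0, 0], [0, -0.024, 0.033, 0, 0, 0, 0], [0, -0.024, 0.033, 0, 0, 0, 0], [0, -0.024, 0.033, 0, 0, 0, 0], [0, -0.024, 0.033, 0, 0, 0, 0]])

```text
time_s: 1.6
tcp_pos: [0.4277, 0.0553, 0.2757]
eef_rot: [180.0, 0.0, -159.8]
contact_force: [0.4, -0.0, 0.1]
gripper_width: 0.0007
gripper_force: 0.0
```

```bash
python3 - <<'E'
from h import *
s=get_state(); print(s['time_s'],s['tcp_pos'],s['eef_rot'],s['contact_force'],s['gripper_width'])
t=np.array([*pol(140),.15]); p=s['tcp_pos']; rows([p+(t-p)*i/6 for i in range(1,7)],0)
E
```

```text
1.6 [0.42768333 0.05531925 0.27574534] [ 1.79982898e+02  4.03944657e-02 -1.59750878e+02] [ 0.39160117 -0.04865069  0.06116357] 0.0007146680819437386
[[0, -0.005, 0.0066, 0.021, 0, 0, 0], [0, -0.005, 0.0066, 0.021, 0, 0, 0], [0, -0.005, 0.0066, 0.021, 0, 0, 0], [0, -0.005, 0.0066, 0.021, 0, 0, 0], [0, -0.005, 0.0066, 0.021, 0, 0, 0], [0, -0.005, 0.0066, 0.021, 0, 0, 0]]
```

Call:
apply_moves(targets=[[0, -0.005, 0.0066, 0.03, 0, 0, 0], [0, -0.005, 0.0066, 0.03, 0, 0, 0], [0, -0.005, 0.0066, 0.03, 0, 0, 0], [0, -0.005, 0.0066, 0.03, 0, 0, 0], [0, -0.005, 0.0066, 0.02, 0, 0, 0], [0, -0.005, 0.0066, 0.005, 0, 0, 0], [0, 0, 0, 0, 0, 0, 0]])

```text
time_s: 2.18
tcp_pos: [0.4423, 0.1012, 0.1294]
eef_rot: [-179.9, -0.2, -159.7]
contact_force: [0.8, 0.1, 1.0]
gripper_width: 0.0004
gripper_force: 0.0
```

Call:
apply_moves(targets=[[0, 0, 0, 0.002, 0, 0, 0], [0, 0, 0, 0.001, 0, 0, 0], [0, 0, 0, 0, 0, 0, 0]])

```text
time_s: 2.43
tcp_pos: [0.4428, 0.1007, 0.1286]
eef_rot: [180.0, 0.1, -159.8]
contact_force: [-0.7, 0.6, -0.1]
gripper_width: 0.0003
gripper_force: 0.0
```

Call:
apply_moves(targets=[[0, 0, 0, 0.0015, 0, 0, 0], [0, 0, 0, 0, 0, 0, 0]])

```text
time_s: 2.6
tcp_pos: [0.4426, 0.1006, 0.1267]
eef_rot: [180.0, 0.1, -159.8]
contact_force: [0.2, -0.0, -0.3]
gripper_width: 0.0006
gripper_force: 0.0
```

Call:
apply_moves(targets=[[0, 0, 0, 0.001, 0, 0, 0], [0, 0, 0, 0, 0, 0, 0]])

```text
time_s: 2.77
tcp_pos: [0.4426, 0.1006, 0.1253]
eef_rot: [180.0, 0.0, -159.8]
contact_force: [0.9, 0.7, 0.7]
gripper_width: 0.0004
gripper_force: 0.3
```

Call:
apply_moves(targets=[[0, 0, 0, 0.001, 0, 0, 0], [0, 0, 0, 0, 0, 0, 0]])

```text
time_s: 2.93
tcp_pos: [0.4434, 0.1016, 0.1253]
eef_rot: [180.0, 0.2, -159.8]
contact_force: [-4.2, 2.6, 10.1]
gripper_width: 0.0006
gripper_force: 5.2
```

```bash
python3 - <<'E'
from h import *
az=[140,142,147,154.6,165,175.9,186.8,197.7,208.6,219.5,230.4,241,250,254]
z=[0,.0003,.0003,.0003,.0003,.0003,.0003,.0003,.0003,.0003,.0003,.012,.04,.075]
M=R.from_euler('xyz',[180,0,-159.8],degrees=True).as_matrix()
w=np.array([[*pol(a,.104),h] for a,h in zip(az,z)]); d=np.diff(w,axis=0)@M
print([[0]+r.round(4).tolist()+[0,0,0] for r in d])
E
```

```text
[[0, 0.0031, -0.0019, -0.0003, 0, 0, 0], [0, 0.0075, -0.0051, -0.0, 0, 0, 0], [0, 0.0105, -0.009, -0.0, 0, 0, 0], [0, 0.0122, -0.0144, -0.0, 0, 0, 0], [0, 0.0098, -0.0172, -0.0, 0, 0, 0], [0, 0.0064, -0.0187, -0.0, 0, 0, 0], [0, 0.0027, -0.0196, -0.0, 0, 0, 0], [0, -0.001, -0.0197, -0.0, 0, 0, 0], [0, -0.0047, -0.0192, -0.0, 0, 0, 0], [0, -0.0083, -0.0179, -0.0, 0, 0, 0], [0, -0.0112, -0.0156, -0.0117, 0, 0, 0], [0, -0.0116, -0.0115, -0.028, 0, 0, 0], [0, -0.0057, -0.0045, -0.035, 0, 0, 0]]
```

Call:
apply_moves(targets=[[0, 0.0031, -0.0019, -0.0003, 0, 0, 0], [0, 0.0075, -0.0051, 0, 0, 0, 0], [0, 0.0105, -0.009, 0, 0, 0, 0], [0, 0.0122, -0.0144, 0, 0, 0, 0], [0, 0.0098, -0.0172, 0, 0, 0, 0], [0, 0.0064, -0.0187, 0, 0, 0, 0], [0, 0.0027, -0.0196, 0, 0, 0, 0], [0, -0.001, -0.0197, 0, 0, 0, 0], [0, -0.0047, -0.0192, 0, 0, 0, 0], [0, -0.0083, -0.0179, 0, 0, 0, 0], [0, -0.0112, -0.0156, -0.0117, 0, 0, 0], [0, -0.0116, -0.0115, -0.028, 0, 0, 0], [0, -0.0057, -0.0045, -0.035, 0, 0, 0]])

```text
time_s: 4.02
tcp_pos: [0.4924, -0.0679, 0.1976]
eef_rot: [179.9, -0.3, -159.9]
contact_force: [1.0, 0.0, -0.4]
gripper_width: 0.0006
gripper_force: 0.0
```

```bash
python3 - <<'E'
from h import *
ims=[]
for n in ['side','top','side','top']:
    t=get_state()['time_s']; c=cap(n); im=rect(c); ims.append(im); print(n,t)
    for k in circles(im,.0175,3,p2=13)[:10]:
        d=np.array(k[:2])-C0; r=np.hypot(*d)
        if .06<r<.08: print('  ',np.round(k,4),r.round(4),np.degrees(np.arctan2(d[1],d[0])).round(1))
s=get_state(); print(s['tcp_pos'],s['contact_force'])
im=np.vstack([np.hstack(ims[:2]),np.hstack(ims[2:])]); cv2.imwrite('pics/spin.png',cv2.resize(im,(600,600),interpolation=cv2.INTER_AREA)[:,:,::-1])
E
```

```text
side 4.0167
   [0.4572 0.0121 0.0164] 0.0693 -160.4
top 4.0667
   [0.5867 0.0635 0.0151] 0.0702 23.7
   [ 0.4812 -0.0189  0.0196] 0.0682 -127.2
side 4.1167
   [ 4.617e-01 -4.000e-04  1.690e-02] 0.0705 -149.5
   [ 0.5127 -0.024   0.0151] 0.06 -99.3
   [0.4732 0.089  0.0173] 0.0729 132.5
top 4.1667
[ 0.49318237 -0.06662562  0.19936623] [-1.09884618 -0.80400988 -0.71291429]
```

View pics/spin.png

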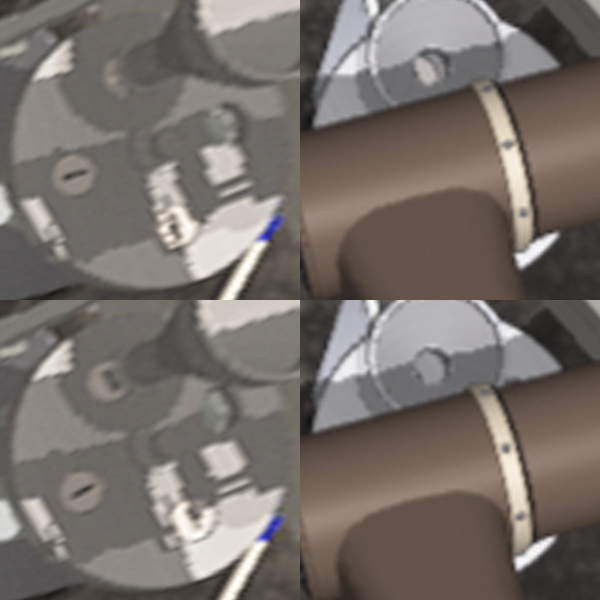

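Call:
apply_moves(targets=[[0, 0.008, 0.008, 0.022, 0, 0, 0], [0, 0.008, 0.009, 0.024, 0, 0, 0], [0, 0.0076, 0.0087, 0.021, 0, 0, 0], [0, 0, 0, 0.0, 0, 0, 0]])

```text
time_s: 4.55
tcp_pos: [0.4567, -0.0508, 0.1274]
eef_rot: [179.9, -0.5, -159.8]
contact_force: [-1.4, -0.6, -1.0]
gripper_width: 0.0003
gripper_force: 0.0
```

```bash
cat > spin.py <<'E'
from h import *
import sys
def measure(N=12,save=None,old=None):
    F=[];t=[]
    for i in range(N):
        t.append(get_state()['time_s']); F.append(cv2.GaussianBlur(cv2.cvtColor(rect(cap('side'),s=1000),cv2.COLOR_RGB2GRAY),(0,0),1))
    bg=np.median(np.array(F if old is None else list(old)+F),0)
    n=F[0].shape[0]; y,x=np.mgrid[0:n,0:n]; X=.13-y/1000;Y=.13-x/1000; r=np.hypot(X,Y); az=np.degrees(np.arctan2(Y,X))%360
    res=[]
    for f,tt in zip(F,t):
        m=((abs(f-bg)>7)&(r>.048)&(r<.092)&(az>40)&(az<215)).astype(np.uint8)
        m=cv2.morphologyEx(cv2.morphologyEx(m,cv2.MORPH_CLOSE,np.ones((5,5))),cv2.MORPH_OPEN,np.ones((5,5)))
        cs,_=cv2.findContours(m,0,2); L=[]
        for k in cs:
            a=cv2.contourArea(k)
            if a<500: continue
            (cx,cy),_=cv2.minEnclosingCircle(k); X0,Y0=.13-cy/1000,.13-cx/1000
            x0,y0,w,h=cv2.boundingRect(k); L.append((round(float(np.degrees(np.arctan2(Y0,X0))%360),1),round(float(np.hypot(X0,Y0)),3),int(a),w,h))
        print(round(tt,4),L); res.append((tt,L))
    if save: np.save(save,np.array(F))
    return res,F
if __name__=='__main__':
    r,F=measure(14,'F1.npy'); s=get_state(); print(s['time_s'],s['tcp_pos'],s['contact_force'])
E
python3 spin.py
```

```text
4.55 [(178.5, 0.075, 1256, 41, 40), (80.3, 0.065, 1626, 52, 49)]
4.6 [(188.2, 0.07, 1471, 56, 44), (87.0, 0.063, 1594, 50, 54)]
4.65 [(190.6, 0.071, 1281, 44, 40), (94.5, 0.07, 1542, 46, 53)]
4.7 [(194.9, 0.074, 1230, 49, 37), (105.8, 0.067, 1376, 42, 44)]
4.75 [(201.2, 0.07, 991, 40, 36), (111.3, 0.067, 1248, 42, 42)]
4.8 [(207.5, 0.072, 863, 36, 37), (118.1, 0.068, 1195, 38, 43)]
4.85 [(210.5, 0.072, 551, 30, 36), (124.5, 0.068, 1174, 40, 42)]
4.9 [(128.7, 0.068, 1161, 40, 40), (44.7, 0.07, 644, 31, 34)]
4.95 [(137.6, 0.068, 1152, 40, 41), (48.7, 0.07, 995, 37, 39)]
5.0 [(143.2, 0.069, 1095, 40, 37), (54.7, 0.07, 1196, 40, 41)]
5.05 [(149.6, 0.069, 1076, 39, 36), (60.8, 0.069, 1300, 45, 44)]
5.1 [(161.9, 0.073, 1266, 51, 40), (63.4, 0.07, 1375, 45, 41)]
5.15 [(165.5, 0.07, 1308, 48, 36), (71.9, 0.073, 1367, 45, 41)]
5.2 [(169.3, 0.072, 1172, 40, 37), (78.1, 0.07, 1372, 46, 43)]
5.25 [ 0.462613   -0.05029906  0.13218254] [ 0.25375365  0.70288129 -0.95120233]
```

Call:
apply_moves(targets=[[0, 0, 0, 0.002, 0, 0, 0], [0, 0, 0, 0.002, 0, 0, 0], [0, 0, 0, 0.0015, 0, 0, 0], [0, 0, 0, 0.0005, 0, 0, 0], [0, 0, 0, 0, 0, 0, 0]])

```text
time_s: 5.67
tcp_pos: [0.4624, -0.0503, 0.1258]
eef_rot: [180.0, -0.0, -159.8]
contact_force: [0.4, 0.0, 0.3]
gripper_width: 0.0007
gripper_force: 0.0
```

Call:
apply_moves(targets=[[0, 0, 0, 0.0005, 0, 0, 0]])

```text
time_s: 5.75
tcp_pos: [0.4625, -0.0503, 0.1255]
eef_rot: [-180.0, -0.0, -159.8]
contact_force: [-0.1, 0.5, -0.2]
gripper_width: 0.0003
gripper_force: 0.0
```

Call:
apply_moves(targets=[[0, 0, 0, 0.0003, 0, 0, 0]])

```text
time_s: 5.83
tcp_pos: [0.4627, -0.0503, 0.1253]
eef_rot: [-180.0, 0.0, -159.8]
contact_force: [0.8, -0.8, 1.1]
gripper_width: 0.0007
gripper_force: 0.7
```

Call:
apply_moves(targets=[[0, 0, 0, 0, 0, 0, 0]])

```text
time_s: 5.92
tcp_pos: [0.4627, -0.0502, 0.1253]
eef_rot: [-180.0, 0.0, -159.8]
contact_force: [0.1, -1.0, -0.0]
gripper_width: 0.0005
gripper_force: 0.2
```

```bash
python3 - <<'E'
from spin import *
r,F=measure(5,'F2.npy',np.load('F1.npy')); s=get_state(); print(s['time_s'],s['contact_force'])
E
```

```text
5.9167 [(173.1, 0.071, 1369, 55, 44), (73.9, 0.073, 1377, 45, 42)]
5.9667 [(175.3, 0.073, 1249, 48, 43), (76.9, 0.07, 1441, 46, 43)]
6.0167 [(177.6, 0.073, 1200, 41, 42), (79.7, 0.067, 1356, 46, 42)]
6.0667 [(180.0, 0.072, 1263, 39, 41), (87.5, 0.07, 1277, 44, 40)]
6.1167 [(184.0, 0.072, 1280, 42, 42), (91.4, 0.071, 1360, 44, 46)]
6.1667 [ 0.68846875 -0.57200974  0.3888354 ]
```

Call:
apply_moves(targets=[[0, 0, 0, -0.0012, 0, 0, 0]])

```text
time_s: 6.25
tcp_pos: [0.4623, -0.0503, 0.1263]
eef_rot: [180.0, -0.0, -159.8]
contact_force: [0.0, 0.0, 0.2]
gripper_width: 0.0007
gripper_force: 0.0
```

```bash
python3 - <<'E'
from spin import *
o=list(np.load('F1.npy'))
r,F=measure(10,'F3.npy',o); s=get_state(); print(s['time_s'],s['tcp_pos'],s['contact_force'])
E
```

```text
6.25 [(196.9, 0.072, 1326, 59, 41), (105.5, 0.069, 1253, 40, 41)]
6.3 [(204.5, 0.07, 1115, 45, 39), (109.8, 0.068, 1133, 37, 39)]
6.35 [(205.7, 0.07, 893, 38, 40), (112.1, 0.069, 1128, 38, 40)]
6.4 [(208.8, 0.071, 724, 35, 36), (116.7, 0.069, 1137, 38, 41)]
6.45 [(210.7, 0.072, 594, 30, 36), (122.2, 0.069, 1146, 39, 41)]
6.5 [(126.8, 0.069, 1148, 40, 40)]
6.55 [(131.5, 0.069, 1169, 40, 40), (50.6, 0.069, 716, 32, 43)]
6.6 [(135.6, 0.07, 1087, 39, 36), (52.4, 0.071, 990, 37, 44)]
6.65 [(141.7, 0.069, 1057, 39, 35), (53.2, 0.071, 1027, 39, 40)]
6.7 [(145.7, 0.07, 1108, 39, 38), (54.9, 0.07, 1092, 41, 39)]
6.75 [ 0.4625015  -0.05027433  0.12642593] [ 0.46789177 -0.94567164  0.79824209]
```

Call:
apply_moves(targets=[[0, 0, 0, 0.0013, 0, 0, 0], [0, 0, 0, 0, 0, 0, 0], [0, 0, 0, 0, 0, 0, 0], [0, 0, 0, 0, 0, 0, 0], [0, 0, 0, -0.0013, 0, 0, 0]])

```text
time_s: 7.17
tcp_pos: [0.4622, -0.0503, 0.1262]
eef_rot: [180.0, -0.0, -159.8]
contact_force: [-0.3, -0.7, -0.0]
gripper_width: 0.0002
gripper_force: 0.0
```

```bash
python3 - <<'E'
from spin import *
o=list(np.load('F1.npy'))
r,F=measure(7,'F4.npy',o); s=get_state(); print(s['time_s'],s['tcp_pos'],s['contact_force'])
E
```

```text
7.1667 [(165.6, 0.07, 1144, 44, 37), (75.1, 0.07, 1183, 44, 40)]
7.2167 [(165.6, 0.07, 1141, 44, 38), (75.0, 0.07, 1178, 44, 40)]
7.2667 [(166.3, 0.072, 1137, 43, 36), (75.1, 0.068, 1181, 47, 41)]
7.3167 [(166.2, 0.071, 1146, 43, 37), (74.6, 0.071, 1188, 43, 40)]
7.3667 [(166.2, 0.071, 1153, 43, 36), (75.6, 0.07, 1137, 43, 38)]
7.4167 [(165.9, 0.07, 1170, 43, 37), (74.7, 0.07, 1198, 44, 39)]
7.4667 [(165.7, 0.071, 1179, 44, 37), (74.6, 0.071, 1190, 43, 40)]
7.5167 [ 0.46239892 -0.0502647   0.12636209] [-0.51876988 -0.28724106 -0.56776028]
```

Call:
apply_moves(targets=[[0, 0, 0, -0.015, 0, 0, 0], [0, -0.0055, 0.025, 0, 0, 0, 0], [0, -0.0078, 0.035, 0, 0, 0, 0], [0, -0.0078, 0.035, 0, 0, 0, 0], [0, -0.0077, 0.0337, 0, 0, 0, 0], [0, -0.005, 0.022, 0, 0, 0, 0], [0, 0, 0, 0.007, 0, 0, 0], [0, 0, 0, 0.005, 0, 0, 0], [0, 0, 0, 0.002, 0, 0, 0], [0, 0, 0, 0, 0, 0, 0], [0, 0, 0, 0, 0, 0, 0]])

```text
time_s: 8.43
tcp_pos: [0.4421, 0.1019, 0.1272]
eef_rot: [-180.0, -0.0, -159.9]
contact_force: [0.0, -0.0, 0.4]
gripper_width: 0.0002
gripper_force: 0.0
```

Call:
apply_moves(targets=[[0, 0, 0, 0.0015, 0, 0, 0], [0, 0, 0, 0, 0, 0, 0]])

```text
time_s: 8.6
tcp_pos: [0.4423, 0.1023, 0.1259]
eef_rot: [180.0, 0.0, -159.9]
contact_force: [0.8, -0.2, -0.3]
gripper_width: 0.0003
gripper_force: 0.0
```

Call:
apply_moves(targets=[[0, 0, 0, 0.0012, 0, 0, 0], [0, 0.0031, -0.0019, 0, 0, 0, 0], [0, 0.0075, -0.0051, 0, 0, 0, 0], [0, 0.0105, -0.009, 0, 0, 0, 0], [0, 0.0122, -0.0144, 0, 0, 0, 0], [0, 0.0098, -0.0172, 0, 0, 0, 0], [0, 0.0064, -0.0187, 0, 0, 0, 0], [0, 0.0027, -0.0196, 0, 0, 0, 0], [0, -0.001, -0.0197, 0, 0, 0, 0], [0, -0.0047, -0.0192, 0, 0, 0, 0], [0, -0.0083, -0.0179, 0, 0, 0, 0], [0, -0.0112, -0.0156, -0.0117, 0, 0, 0], [0, -0.006, -0.008, -0.01, 0, 0, 0], [0, 0, 0, 0, 0, 0, 0], [0, 0, 0, 0, 0, 0, 0]])

```text
time_s: 9.85
tcp_pos: [0.4789, -0.0613, 0.1461]
eef_rot: [180.0, -0.0, -159.9]
contact_force: [-0.6, 0.3, -0.1]
gripper_width: 0.0006
gripper_force: 0.0
```

```bash
python3 - <<'E'
from spin import *
o=list(np.load('F1.npy'))
r,F=measure(6,'F5.npy',o); s=get_state(); print(s['time_s'],s['tcp_pos'],s['contact_force'])
M=R.from_euler('xyz',[180,0,-159.8],degrees=True).as_matrix(); print((np.array([.4624,-.0503,.1265])-s['tcp_pos'])@M)
E
```

```text
9.85 [(192.1, 0.073, 2224, 69, 45), (108.7, 0.069, 1112, 48, 44), (68.2, 0.067, 1116, 56, 36)]
9.9 [(192.1, 0.072, 2297, 69, 46), (112.1, 0.07, 1331, 48, 42), (68.6, 0.067, 1076, 56, 36)]
9.95 [(191.8, 0.072, 2268, 68, 47), (116.9, 0.072, 1109, 48, 42), (65.3, 0.071, 1228, 56, 46)]
10.0 [(192.2, 0.073, 2164, 69, 49), (120.8, 0.074, 1664, 52, 48), (62.7, 0.077, 1432, 54, 55)]
10.05 [(192.5, 0.072, 2090, 69, 45), (122.3, 0.072, 1874, 57, 53), (63.0, 0.076, 1519, 55, 54)]
10.1 [(193.0, 0.072, 2019, 69, 45), (126.6, 0.075, 2020, 63, 57), (62.7, 0.077, 1663, 54, 55)]
10.15 [ 0.47918898 -0.06023822  0.14615099] [-0.63471277  0.26559037  0.60600968]
[0.01232469 0.01512415 0.01965099]
```

Move to the brake hover pose and measure there (the arm shadow matches that background).

Call:
apply_moves(targets=[[0, 0.0063, 0.0075, 0.008, 0, 0, 0], [0, 0.006, 0.0075, 0.007, 0, 0, 0], [0, 0, 0, 0.003, 0, 0, 0], [0, 0, 0, 0.0012, 0, 0, 0], [0, 0, 0, 0, 0, 0, 0]])

```text
time_s: 10.57
tcp_pos: [0.4634, -0.0505, 0.1272]
eef_rot: [-180.0, -0.0, -159.7]
contact_force: [0.1, 0.0, 0.4]
gripper_width: 0.0003
gripper_force: 0.0
```

```bash
python3 - <<'E'
from spin import *
o=list(np.load('F1.npy'))
r,F=measure(10,'F6.npy',o); s=get_state(); print(s['time_s'],s['tcp_pos'],s['contact_force'])
E
```

```text
10.5667 [(197.1, 0.073, 1183, 52, 39), (108.4, 0.068, 1107, 39, 41)]
10.6167 [(204.5, 0.072, 905, 39, 37), (115.4, 0.068, 1139, 37, 42)]
10.6667 [(210.3, 0.071, 675, 32, 34), (121.6, 0.068, 1091, 36, 41)]
10.7167 [(127.9, 0.068, 1083, 38, 41)]
10.7667 [(133.6, 0.07, 1039, 38, 41), (47.6, 0.07, 762, 34, 36)]
10.8167 [(139.5, 0.071, 996, 37, 39), (50.8, 0.07, 1049, 39, 38)]
10.8667 [(147.3, 0.069, 944, 36, 38), (57.4, 0.07, 1250, 43, 41)]
10.9167 [(154.0, 0.068, 994, 38, 39), (61.8, 0.07, 1302, 48, 42)]
10.9667 [(163.2, 0.067, 1116, 48, 38), (67.9, 0.072, 1420, 46, 42)]
11.0167 [(167.3, 0.068, 1128, 43, 40), (74.0, 0.072, 1356, 46, 43)]
11.0667 [ 0.46327196 -0.05068678  0.12729755] [-0.10693262 -0.55248827  0.30191114]
```

Call:
apply_moves(targets=[[0, 0, 0, 0.001, 0, 0, 0], [0, 0, 0, 0.001, 0, 0, 0], [0, 0, 0, 0, 0, 0, 0], [0, 0, 0, -0.001, 0, 0, 0]])

```text
time_s: 11.4
tcp_pos: [0.463, -0.0507, 0.1261]
eef_rot: [180.0, -0.0, -159.8]
contact_force: [-0.9, -1.1, 0.0]
gripper_width: 0.0006
gripper_force: 0.0
```

```bash
python3 - <<'E'
from spin import *
o=list(np.load('F1.npy'))
r,F=measure(4,'F7.npy',o); s=get_state(); print(s['time_s'],s['tcp_pos'],s['contact_force'])
E
```

```text
11.4 [(206.9, 0.071, 749, 33, 36), (115.7, 0.069, 1095, 38, 40)]
11.45 [(208.4, 0.072, 623, 31, 34), (119.6, 0.069, 1138, 39, 41)]
11.5 [(124.3, 0.069, 1175, 40, 40)]
11.55 [(129.1, 0.069, 1179, 40, 40), (44.3, 0.069, 568, 32, 34)]
11.6 [ 0.46310154 -0.05063783  0.12622668] [ 0.44226919  0.30429646 -0.989321  ]
```

Call:
apply_moves(targets=[[0, 0, 0, 0.001, 0, 0, 0], [0, 0, 0, 0, 0, 0, 0], [0, 0, 0, -0.001, 0, 0, 0]])

```text
time_s: 11.85
tcp_pos: [0.463, -0.0507, 0.1261]
eef_rot: [180.0, -0.0, -159.8]
contact_force: [-0.1, 0.8, 0.4]
gripper_width: 0.0005
gripper_force: 0.0
```

```bash
python3 - <<'E'
from spin import *
o=list(np.load('F1.npy'))
r,F=measure(5,'F8.npy',o); s=get_state(); print(s['time_s'],s['tcp_pos'],s['contact_force'])
E
```

```text
11.85 [(150.7, 0.069, 1124, 40, 37), (62.8, 0.07, 1318, 44, 47)]
11.9 [(153.2, 0.07, 1120, 40, 37), (61.8, 0.069, 1292, 48, 42)]
11.95 [(160.5, 0.071, 1258, 50, 37), (66.1, 0.067, 1446, 48, 43)]
12.0 [(161.6, 0.071, 1270, 48, 36), (65.7, 0.07, 1243, 41, 43)]
12.05 [(165.8, 0.075, 1257, 50, 38), (68.9, 0.071, 1351, 46, 43)]
12.1 [ 0.46307996 -0.05065497  0.12621776] [ 0.45567057  0.06034554 -0.23564438]
```

Call:
apply_moves(targets=[[0, 0, 0, 0, 0, 0, 0], [0, 0, 0, 0, 0, 0, 0], [0, 0, 0, 0, 0, 0, 0], [0, 0, 0, 0, 0, 0, 0], [0, 0, 0, 0, 0, 0, 0], [0, 0, 0, 0, 0, 0, 0]])

```text
time_s: 12.6
tcp_pos: [0.4632, -0.0506, 0.1263]
eef_rot: [180.0, -0.0, -159.8]
contact_force: [0.0, 0.1, -0.1]
gripper_width: 0.0008
gripper_force: 0.0
```

```bash
python3 - <<'E'
from spin import *
o=list(np.load('F1.npy'))
r,F=measure(5,'F9.npy',o); s=get_state(); print(s['time_s'],s['tcp_pos'],s['contact_force'])
E
```

```text
12.6 [(189.0, 0.072, 1179, 42, 40), (95.3, 0.07, 1334, 41, 48)]
12.65 [(190.3, 0.072, 1160, 42, 41), (99.4, 0.067, 1207, 41, 43)]
12.7 [(192.4, 0.068, 1381, 52, 42), (103.1, 0.067, 1270, 41, 44)]
12.75 [(194.6, 0.07, 1389, 53, 44), (105.1, 0.067, 1275, 40, 44)]
12.8 [(195.2, 0.07, 1350, 53, 43), (107.7, 0.067, 1236, 42, 41)]
12.85 [ 0.46323371 -0.05066493  0.12628657] [0.20503953 0.9631306  0.92610558]
```

Call:
apply_moves(targets=[[0, 0, 0, 0, 0, 0, 0], [0, 0, 0, 0, 0, 0, 0], [0, 0, 0, 0, 0, 0, 0], [0, 0, 0, 0, 0, 0, 0], [0, 0, 0, 0, 0, 0, 0], [0, 0, 0, 0, 0, 0, 0], [0, 0, 0, 0, 0, 0, 0], [0, 0, 0, 0, 0, 0, 0], [0, 0, 0, 0, 0, 0, 0], [0, 0, 0, 0, 0, 0, 0], [0, 0, 0, 0, 0, 0, 0]])

```text
time_s: 13.77
tcp_pos: [0.4632, -0.0507, 0.1263]
eef_rot: [180.0, 0.0, -159.8]
contact_force: [-0.0, 0.7, 0.1]
gripper_width: 0.0002
gripper_force: 0.0
```

```bash
python3 - <<'E'
from spin import *
o=list(np.load('F1.npy'))
r,F=measure(4,'F10.npy',o); s=get_state(); print(s['time_s'],s['tcp_pos'],s['contact_force'])
E
```

```text
13.7667 [(159.9, 0.07, 1307, 53, 36), (63.8, 0.069, 1431, 48, 44)]
13.8167 [(160.9, 0.07, 1305, 49, 37), (66.5, 0.067, 1463, 49, 45)]
13.8667 [(162.1, 0.07, 1259, 46, 36), (67.2, 0.071, 1391, 46, 44)]
13.9167 [(162.9, 0.069, 1275, 46, 38), (70.9, 0.072, 1516, 49, 45)]
13.9667 [ 0.46318961 -0.05065459  0.12626745] [0.72951089 0.5438966  0.03171036]
```

Call:
apply_moves(targets=[[0, 0, 0, 0, 0, 0, 0], [0, 0, 0, 0, 0, 0, 0], [0, 0, 0, 0, 0, 0, 0], [0, 0, 0, 0, 0, 0, 0], [0, 0, 0, 0, 0, 0, 0], [0, 0, 0, 0, 0, 0, 0], [0, 0, 0, 0.0014, 0, 0, 0], [0, 0, 0, 0, 0, 0, 0], [0, 0, 0, 0, 0, 0, 0], [0, 0, 0, 0, 0, 0, 0]])

```text
time_s: 14.8
tcp_pos: [0.4636, -0.0507, 0.1253]
eef_rot: [-180.0, 0.0, -159.8]
contact_force: [-0.3, -1.1, 4.8]
gripper_width: 0.0005
gripper_force: 2.7
```

```bash
python3 - <<'E'
from spin import *
o=list(np.load('F1.npy'))
r,F=measure(4,'F11.npy',o); s=get_state(); print(s['time_s'],s['tcp_pos'],s['contact_force'])
a=cap('side')
cv2.imwrite('pics/stop.png',np.hstack([cv2.resize(rect(cap('top')),(400,400)),cv2.resize(rect(a),(400,400))])[:,:,::-1])
E
```

```text
14.8 [(187.1, 0.071, 1089, 40, 38), (94.3, 0.071, 1415, 43, 49)]
14.85 [(187.0, 0.071, 1086, 40, 38), (93.9, 0.07, 1410, 44, 49)]
14.9 [(186.9, 0.07, 1085, 40, 38), (94.3, 0.071, 1426, 44, 49)]
14.95 [(186.8, 0.07, 1076, 40, 38), (93.8, 0.07, 1431, 44, 49)]
15.0 [ 0.46360878 -0.0506822   0.125298  ] [ 0.35189514 -1.49210101  4.87492864]
```

View pics/stop.png

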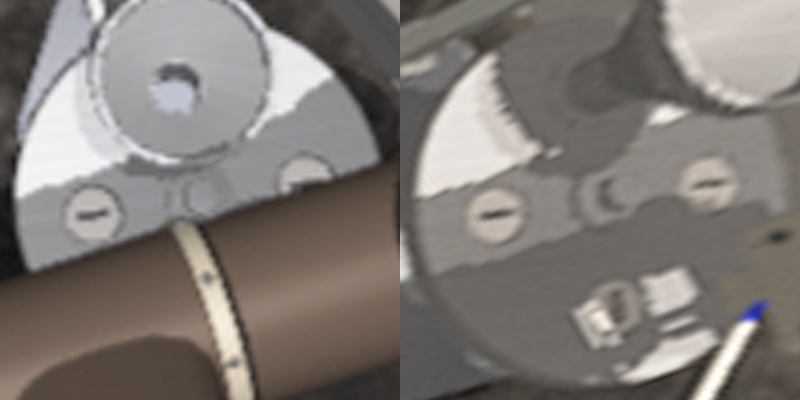

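The plugs put the jar at azimuth ≈8.3°, and the open jar shows through the outlet in the top view at (178,88). With the finger still touching, I'll ease the wheel on by about 7°.

Call:
apply_moves(targets=[[0, -0.0013, -0.0017, 0, 0, 0, 0], [0, -0.0022, -0.0027, 0, 0, 0, 0], [0, -0.0022, -0.0027, 0, 0, 0, 0], [0, -0.0015, -0.0017, 0, 0, 0, 0], [0, -0.0007, -0.0007, 0, 0, 0, 0], [0, 0, 0, 0, 0, 0, 0], [0, 0, 0, 0, 0, 0, 0]])

```text
time_s: 15.68
tcp_pos: [0.4745, -0.0569, 0.1253]
eef_rot: [-180.0, 0.1, -159.8]
contact_force: [-1.0, -0.4, 5.5]
gripper_width: 0.0005
gripper_force: 3.1
```

```bash
cat > plug.py <<'E'
from h import *
def plugs(n,save=None):
    im=rect(cap(n)); 
    if save: cv2.imwrite('pics/'+save,im[:,:,::-1])
    g=cv2.createCLAHE(3,(4,4)).apply(cv2.cvtColor(im,cv2.COLOR_RGB2GRAY))
    for k in circles(cv2.cvtColor(g,cv2.COLOR_GRAY2RGB),.0185,3,p2=14)[:12]:
        d=np.array(k[:2])-C0; r=np.hypot(*d)
        if .062<r<.078: print(n,r.round(4),k[2],np.degrees(np.arctan2(d[1],d[0])).round(1))
E
python3 - <<'E'
from plug import *
plugs('side','s2.png'); plugs('top','t2.png'); s=get_state(); print(s['time_s'],s['tcp_pos'],s['contact_force'])
a=cv2.imread('pics/s2.png');b=cv2.imread('pics/t2.png'); cv2.imwrite('pics/st2.png',np.hstack([cv2.resize(x,(400,400)) for x in (b,a)]))
E
```

```text
side 0.0674 0.018299999 106.1
side 0.0739 0.01675 -74.5
top 0.073 0.018649999 12.5
top 0.0695 0.0165 -73.9
15.7833 [ 0.47446071 -0.05686161  0.12529557] [-0.67332165 -0.61914326  6.240202  ]
```

View pics/st2.png

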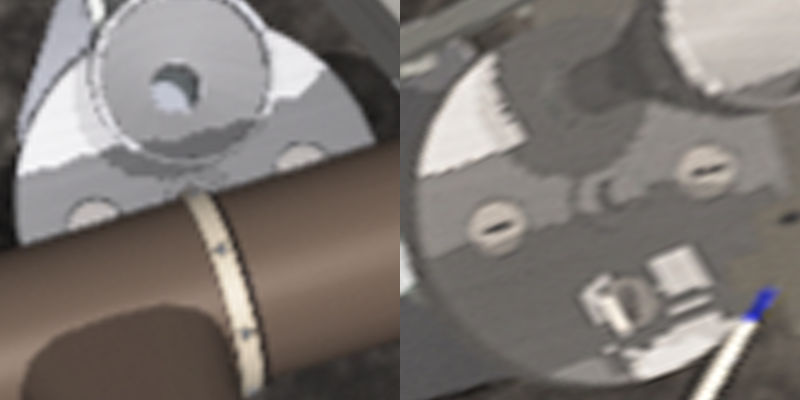

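```bash
cat >> h.py <<'E'
def path(tp,te,n,grip,lift=0,ratefull=True,start=None):
    """straight pose path in n rows, tool-frame rows; smooth profile"""
    s=get_state(); p0=s['tcp_pos']; R0=R.from_euler('xyz',s['eef_rot'],degrees=True)
    if start is not None: p0,R0=start
    R1=R.from_euler('xyz',te,degrees=True); rv=(R0.inv()*R1).as_rotvec(); out=[]; p=p0;Rc=R0
    t=np.linspace(0,1,n+1)[1:]; f=t if ratefull else t*t*(3-2*t)
    for a in f:
        q=p0+(np.array(tp)-p0)*a; Rn=R0*R.from_rotvec(rv*a)
        d=Rc.inv().apply(q-p); w=np.degrees((Rc.inv()*Rn).as_rotvec())/90
        out.append([grip]+d.round(4).tolist()+w.round(4).tolist()); p=q;Rc=Rn
    print(str(out).replace('-0.0,','0,').replace('0.0,','0,').replace('-0.0]','0]')); return p,Rc
E
python3 - <<'E'
from h import *
c=dict(np.load('top1.npz')); P=cloud(c)
ax=np.array([.383,-.924]); lat=np.array([.924,.384]); g=np.array([.4874,.3924])
q=P[...,:2]-g; a=q@ax; b=q@lat; m=(abs(a)<.06)&(abs(b)<.115)&(P[...,2]>.02)
for lo in np.arange(-.115,.115,.02):
    k=m&(b>lo)&(b<lo+.02); print(lo.round(3),k.sum(),P[k][:,2].max().round(3) if k.any() else 0)
M=R.from_euler('xyz',[180,0,-159.8],degrees=True); s=get_state()
p=s['tcp_pos']+[0,0,.106]
e=path([.4874,.3924,.16],[180,0,-67.5],14,1,start=(p,M))
E
```

```text
-0.115 0 0
-0.095 0 0
-0.075 0 0
-0.055 0 0
-0.035 17 0.037
-0.015 131 0.044
0.005 54 0.042
0.025 2 0.035
0.045 0 0
0.065 0 0
0.085 0 0
0.105 24 0.029
[[1, -0.0119, 0.0298, 0.0051, 0, 0, -0.0733], [1, -0.0153, 0.0282, 0.0051, 0, 0, -0.0733], [1, -0.0184, 0.0263, 0.0051, 0, 0, -0.0733], [1, -0.0213, 0.024, 0.0051, 0, 0, -0.0733], [1, -0.0239, 0.0214, 0.0051, 0, 0, -0.0733], [1, -0.0262, 0.0185, 0.0051, 0, 0, -0.0733], [1, -0.0282, 0.0154, 0.0051, 0, 0, -0.0733], [1, -0.0298, 0.012, 0.0051, 0, 0, -0.0733], [1, -0.0309, 0.0085, 0.0051, 0, 0, -0.0733], [1, -0.0317, 0.0049, 0.0051, 0, 0, -0.0733], [1, -0.0321, 0.0012, 0.0051, 0, 0, -0.0733], [1, -0.032, -0.0024, 0.0051, 0, 0, -0.0733], [1, -0.0315, -0.0061, 0.0051, 0, 0, -0.0733], [1, -0.0306, -0.0097, 0.0051, 0, 0, -0.0733]]
```

Call:
apply_moves(targets=[[0, 0, 0, -0.001, 0, 0, 0], [0, 0, 0, -0.005, 0, 0, 0], [0, 0, 0, -0.03, 0, 0, 0], [0, 0, 0, -0.035, 0, 0, 0], [0, 0, 0, -0.035, 0, 0, 0]])

```text
time_s: 16.2
tcp_pos: [0.473, -0.057, 0.2317]
eef_rot: [180.0, -0.1, -159.8]
contact_force: [1.9, -0.1, 0.3]
gripper_width: 0.0006
gripper_force: 0.0
```

Call:
apply_moves(targets=[[0, -0.0119, 0.0298, 0.0051, 0, 0, -0.0733], [0, -0.0153, 0.0282, 0.0051, 0, 0, -0.0733], [0, -0.0184, 0.0263, 0.0051, 0, 0, -0.0733], [0, -0.0213, 0.024, 0.0051, 0, 0, -0.0733], [0.6, -0.0239, 0.0214, 0.0051, 0, 0, -0.0733], [0.6, -0.0262, 0.0185, 0.0051, 0, 0, -0.0733], [0.6, -0.0282, 0.0154, 0.0051, 0, 0, -0.0733], [0.6, -0.0298, 0.012, 0.0051, 0, 0, -0.0733], [0.6, -0.0309, 0.0085, 0.0051, 0, 0, -0.0733], [0.6, -0.0317, 0.0049, 0.0051, 0, 0, -0.0733], [0.6, -0.0321, 0.0012, 0.0051, 0, 0, -0.0733], [0.6, -0.032, -0.0024, 0.0051, 0, 0, -0.0733], [0.6, -0.0315, -0.0061, 0.0051, 0, 0, -0.0733], [0.6, -0.0306, -0.0097, 0.0051, 0, 0, -0.0733], [0.6, 0, 0, 0, 0, 0, 0], [0.6, 0, 0, 0, 0, 0, 0]])

```text
time_s: 17.53
tcp_pos: [0.4857, 0.3935, 0.1582]
eef_rot: [179.9, -0.1, -67.3]
contact_force: [-0.5, -0.1, -0.9]
gripper_width: 0.0527
gripper_force: 0.0
```

```bash
python3 - <<'E'
from plug import *
plugs('top','t3.png'); s=get_state(); print(s['time_s'],s['tcp_pos'],s['eef_rot'],s['gripper_width'])
# wheel + wrist view
w=cap('wrist'); a=cv2.imread('pics/t3.png')
cv2.imwrite('pics/v3.png',np.hstack([cv2.resize(a,(400,400)),cv2.resize(w['frame'][:,:,::-1],(400,300))[:, :] if 0 else cv2.copyMakeBorder(cv2.resize(w['frame'][:,:,::-1],(400,300)),0,100,0,0,0)]))
# handle centre from wrist depth
P=cloud(w); ax=np.array([.383,-.924]); lat=np.array([.924,.384]); g=np.array([.4874,.3924])
q=P[...,:2]-g; al=q@ax; b=q@lat; m=(abs(al)<.08)&(abs(b)<.03)&(P[...,2]>.027)&(P[...,2]<.045)
for lo in np.arange(-.08,.08,.02):
    k=m&(al>lo)&(al<lo+.02)
    if k.sum()>20: print(lo.round(2),k.sum(),b[k].min().round(4),b[k].max().round(4),P[k][:,2].mean().round(4))
E
```

```text
top 0.0702 0.016 103.4
top 0.0694 0.016 -75.6
top 0.0698 0.021200001 -166.1
top 0.071 0.0206 12.8
17.5833 [0.48585169 0.3924625  0.15865033] [ 1.79901974e+02 -4.49416794e-02 -6.74296144e+01] 0.05274681278442931
-0.06 319 -0.0063 0.0062 0.0339
-0.04 425 -0.0062 0.0061 0.034
-0.02 459 -0.0069 0.006 0.0339
0.0 482 -0.0068 0.0058 0.0339
0.02 688 -0.0257 0.0232 0.0334
0.04 232 -0.0265 0.0239 0.0329
0.06 244 -0.0271 0.0243 0.0327
```

View pics/v3.png

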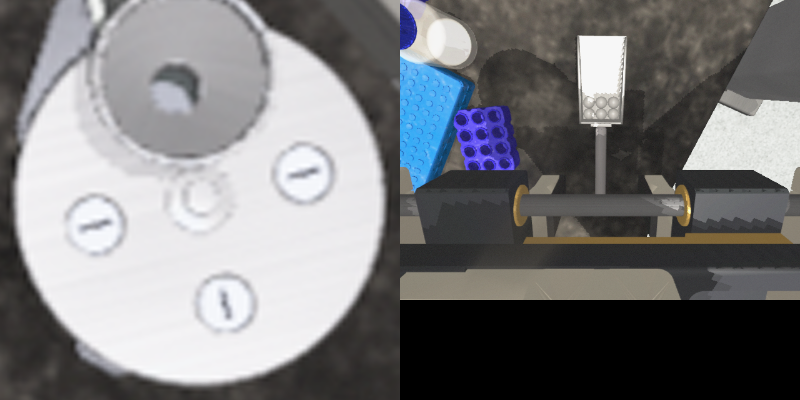

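The top view shows plugs at (96,224), (303,172) and (226,303), so the open jar is under the funnel within about 1.5°. In the wrist view the handle is centred between the fingers near (600,160). Next is the grasp.

Call:
apply_moves(targets=[[0.6, 0, -0.001, 0.03, 0, 0, 0], [0.6, 0, 0, 0.03, 0, 0, 0], [0.6, 0, 0, 0.03, 0, 0, 0], [0.6, 0, 0, 0.025, 0, 0, 0], [0.6, 0, 0, 0.012, 0, 0, 0], [0.6, 0, 0, 0.005, 0, 0, 0], [0.6, 0, 0, 0, 0, 0, 0], [0.6, 0, 0, 0, 0, 0, 0]])

```text
time_s: 18.3
tcp_pos: [0.4881, 0.393, 0.0288]
eef_rot: [-179.9, 0.0, -67.4]
contact_force: [0.2, -0.1, -0.5]
gripper_width: 0.0523
gripper_force: 0.0
```

Call:
apply_moves(targets=[[0, 0, 0, 0, 0, 0, 0], [0, 0, 0, 0, 0, 0, 0], [0, 0, 0, 0, 0, 0, 0], [0, 0, 0, 0, 0, 0, 0], [0, 0, 0, 0, 0, 0, 0]], newtons=45)

```text
time_s: 18.72
tcp_pos: [0.4875, 0.3929, 0.028]
eef_rot: [-180.0, 0.0, -67.4]
contact_force: [-0.4, -0.2, -0.2]
gripper_width: 0.0249
gripper_force: 0.0
```

Call:
apply_moves(targets=[[0, 0, 0, 0, 0, 0, 0], [0, 0, 0, 0, 0, 0, 0], [0, 0, 0, 0, 0, 0, 0], [0, 0, 0, 0, 0, 0, 0]])

```text
time_s: 19.05
tcp_pos: [0.4874, 0.3927, 0.0276]
eef_rot: [-180.0, -0.0, -67.4]
contact_force: [-1.8, 0.1, 2.0]
gripper_width: 0.0125
gripper_force: 45.0
```

Call:
apply_moves(targets=[[0, 0, 0, -0.004, 0, 0, 0], [0, 0, 0, -0.01, 0, 0, 0], [0, 0, 0, -0.018, 0, 0, 0], [0, 0, 0, -0.024, 0, 0, 0], [0, 0, 0, -0.026, 0, 0, 0], [0, 0, 0, -0.026, 0, 0, 0], [0, 0, 0, -0.026, 0, 0, 0], [0, 0, 0, -0.026, 0, 0, 0], [0, 0, 0, -0.022, 0, 0, 0], [0, 0, 0, -0.012, 0, 0, 0], [0, 0, 0, -0.006, 0, 0, 0], [0, 0, 0, 0, 0, 0, 0]])

```text
time_s: 20.05
tcp_pos: [0.4876, 0.393, 0.2294]
eef_rot: [-179.9, 0.1, -67.4]
contact_force: [0.4, 0.1, -3.1]
gripper_width: 0.0125
gripper_force: 45.0
```

```bash
python3 - <<'E'
from h import *
s=get_state(); print(s['time_s'],s['tcp_pos'],s['eef_rot'],s['gripper_width'],s['gripper_force'],s['contact_force'])
w=cap('wrist','w4.png')
path([.5335,.1926,.225],[180,0,-67.5],18,0,ratefull=False)
E
```

```text
20.05 [0.48763739 0.39299161 0.22942941] [-1.79861030e+02  8.79307007e-02 -6.74272994e+01] 0.012512130090022154 44.968523383140564 [ 0.40285739  0.14343676 -3.10307243]
[[0, 0.0018, 0.0003, 0, 0, 0, 0.0], [0, 0.0051, 0.0009, 0.0001, 0, 0, 0.0], [0, 0.0081, 0.0014, 0.0001, 0, 0, 0.0], [0, 0.0106, 0.0018, 0.0001, 0, 0, 0.0], [0, 0.0126, 0.0021, 0.0002, 0, 0, 0.0], [0, 0.0143, 0.0024, 0.0002, 0, 0, 0.0], [0, 0.0156, 0.0026, 0.0002, 0, 0, 0.0001], [0, 0.0164, 0.0027, 0.0002, 0, 0, 0.0001], [0, 0.0168, 0.0028, 0.0002, 0, 0, 0.0001], [0, 0.0168, 0.0028, 0.0002, 0, 0, 0.0001], [0, 0.0164, 0.0027, 0.0002, 0, 0, 0.0001], [0, 0.0156, 0.0026, 0.0002, 0, 0, 0.0001], [0, 0.0143, 0.0024, 0.0002, 0, 0, 0.0], [0, 0.0126, 0.0021, 0.0002, 0, 0, 0.0], [0, 0.0106, 0.0018, 0.0001, 0, 0, 0.0], [0, 0.0081, 0.0013, 0.0001, 0, 0, 0.0], [0, 0.0051, 0.0009, 0.0001, 0, 0, 0.0], [0, 0.0018, 0.0003, 0, 0, 0, 0.0]]
```

View pics/w4.png

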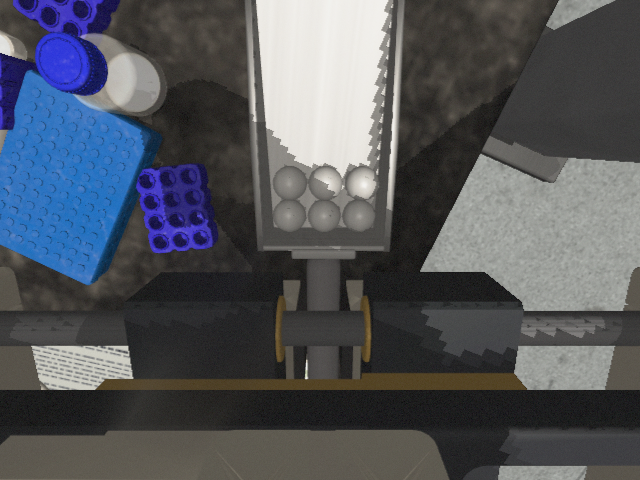

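The scoop is held level with all six balls at the back, around (290–360, 180–215). Carrying it to the funnel.

Call:
apply_moves(targets=[[0, 0.0018, 0.0003, 0, 0, 0, 0], [0, 0.0051, 0.0009, 0, 0, 0, 0], [0, 0.0081, 0.0014, 0, 0, 0, 0], [0, 0.0106, 0.0018, 0, 0, 0, 0], [0, 0.0126, 0.0021, 0, 0, 0, 0], [0, 0.0143, 0.0024, 0, 0, 0, 0], [0, 0.0156, 0.0026, 0, 0, 0, 0], [0, 0.0164, 0.0027, 0, 0, 0, 0], [0, 0.0168, 0.0028, 0, 0, 0, 0], [0, 0.0168, 0.0028, 0, 0, 0, 0], [0, 0.0164, 0.0027, 0, 0, 0, 0], [0, 0.0156, 0.0026, 0, 0, 0, 0], [0, 0.0143, 0.0024, 0, 0, 0, 0], [0, 0.0126, 0.0021, 0, 0, 0, 0], [0, 0.0106, 0.0018, 0, 0, 0, 0], [0, 0.0081, 0.0013, 0, 0, 0, 0], [0, 0.0051, 0.0009, 0, 0, 0, 0], [0, 0.0018, 0.0003, 0, 0, 0, 0], [0, 0, 0, 0, 0, 0, 0]])

```text
time_s: 21.68
tcp_pos: [0.534, 0.1924, 0.2275]
eef_rot: [-180.0, 0.0, -67.4]
contact_force: [0.9, 0.7, -1.5]
gripper_width: 0.0127
gripper_force: 45.0
```

```bash
python3 - <<'E'
from h import *
s=get_state(); p=s['tcp_pos']; print(s['time_s'],p,s['eef_rot'],s['contact_force'])
h=np.array([np.cos(np.radians(-67.5)),np.sin(np.radians(-67.5)),0]); z=np.array([0,0,1.])
F=np.array([.591,.054,0]); 
print('nose now',p+.125*h-.012*z, 'short of funnel', (F-p-.125*h)[:2]@h[:2])
# tilt path: nose pivots, going from present to N
N0=p+.125*h-.012*z; N=np.array([*(F-.025*h)[:2],.200])
T=[4,8,11,14,17,20,23,26,29,32,35,38,41,44]; pc=p;tc=0;out=[]
R0=R.from_euler('xyz',[180,0,-67.5],degrees=True)
for i,t in enumerate(T):
    r=np.radians(t);c,sn=np.cos(r),np.sin(r); n=N0+(N-N0)*min(1,(i+1)/4)
    q=n-.125*(h*c-z*sn)+.012*(h*sn+z*c)
    Rc=R0*R.from_rotvec([0,-np.radians(tc),0]); d=Rc.inv().apply(q-pc); out.append([0]+d.round(4).tolist()+[0,round(-(t-tc)/90,4),0]); pc=q;tc=t
for k in out: print(k)
print(pc)
E
```

```text
21.6833 [0.53395032 0.19239334 0.22745323] [-1.79997618e+02  1.36968264e-03 -6.74438889e+01] [ 0.8933954   0.68100168 -1.4837779 ]
nose now [0.58178575 0.0769084  0.21545323] short of funnel 0.024690738216301383
[0, 0.0011, 0.0001, -0.0048, 0, -0.0444, 0]
[0, 0.0013, 0.0001, -0.0048, 0, -0.0444, 0]
[0, 0.0013, 0.0001, -0.0027, 0, -0.0333, 0]
[0, 0.0015, 0.0001, -0.0027, 0, -0.0333, 0]
[0, 0.0008, 0.0, -0.0065, 0, -0.0333, 0]
[0, 0.0008, 0.0, -0.0065, 0, -0.0333, 0]
[0, 0.0008, -0.0, -0.0065, 0, -0.0333, 0]
[0, 0.0008, 0.0, -0.0065, 0, -0.0333, 0]
[0, 0.0008, 0.0, -0.0065, 0, -0.0333, 0]
[0, 0.0008, -0.0, -0.0065, 0, -0.0333, 0]
[0, 0.0008, -0.0, -0.0065, 0, -0.0333, 0]
[0, 0.0008, 0.0, -0.0065, 0, -0.0333, 0]
[0, 0.0008, 0.0, -0.0065, 0, -0.0333, 0]
[0, 0.0008, 0.0, -0.0065, 0, -0.0333, 0]
[0.550213   0.15246854 0.29546437]
```

Call:
apply_moves(targets=[[0, 0.0011, 0, -0.0068, 0, -0.0444, 0], [0, 0.0013, 0, -0.0068, 0, -0.0444, 0], [0, 0.0005, 0, -0.0033, 0, -0.0167, 0], [0, 0.0005, 0, -0.0033, 0, -0.0167, 0], [0, 0.0004, 0, -0.0033, 0, -0.0167, 0], [0, 0.0004, 0, -0.0032, 0, -0.0167, 0], [0, 0.0004, 0, -0.0032, 0, -0.0167, 0], [0, 0.0004, 0, -0.0032, 0, -0.0167, 0], [0, 0.0004, 0, -0.0032, 0, -0.0167, 0], [0, 0.0004, 0, -0.0032, 0, -0.0167, 0], [0, 0.0004, 0, -0.0032, 0, -0.0167, 0], [0, 0.0004, 0, -0.0032, 0, -0.0167, 0]])

```text
time_s: 22.68
tcp_pos: [0.5397, 0.1792, 0.2712]
eef_rot: [-180.0, 23.1, -67.4]
contact_force: [-0.4, 0.1, -1.9]
gripper_width: 0.0124
gripper_force: 45.0
```

Call:
apply_moves(targets=[[0, 0.0008, 0, -0.0065, 0, -0.0333, 0], [0, 0.0008, 0, -0.0065, 0, -0.0333, 0], [0, 0.0008, 0, -0.0065, 0, -0.0333, 0], [0, 0.0008, 0, -0.0065, 0, -0.0333, 0], [0, 0.0008, 0, -0.0065, 0, -0.0333, 0], [0, 0.0008, 0, -0.0065, 0, -0.0333, 0], [0, 0, 0, 0, 0, 0, 0], [0, 0, 0, 0, 0, 0, 0], [0, 0, 0, 0, 0, 0, 0], [0, 0, 0, 0, 0, 0, 0], [0, 0, 0, 0, 0, 0, 0], [0, 0, 0, 0, 0, 0, 0]])

```text
time_s: 23.68
tcp_pos: [0.5485, 0.1573, 0.3024]
eef_rot: [-180.0, 41.0, -67.3]
contact_force: [-0.2, 0.2, -1.1]
gripper_width: 0.0125
gripper_force: 45.0
```

```bash
python3 - <<'E'
from h import *
s=get_state(); print(s['time_s'],s['tcp_pos'],s['eef_rot'],s['contact_force'])
w=cap('wrist')['frame']; t=cap('top')['frame'][180:320,300:450]
o=np.hstack([cv2.resize(w,(427,320)),cv2.resize(t,(343,320),interpolation=cv2.INTER_CUBIC)])
cv2.imwrite('pics/pour.png',o[:,:,::-1])
E
```

```text
23.6833 [0.54845908 0.15729211 0.30243395] [-179.95599265   40.97062941  -67.33093307] [-0.23833202  0.16516409 -1.10115138]
```

View pics/pour.png

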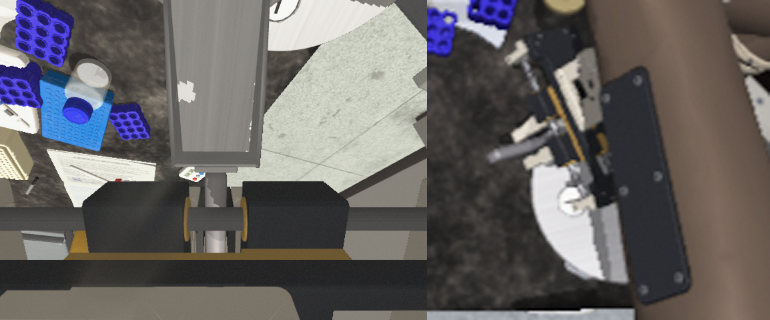

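The wrist view shows the scoop empty. Backing off and returning to the original spot.

```bash
python3 - <<'E'
from h import *
s=get_state(); p=s['tcp_pos']; R0=R.from_euler('xyz',[180,41,-67.4],degrees=True)
a=path(p+[-.01,.024,.03],[180,41,-67.4],2,0,start=(p,R0))
path([.4876,.393,.2],[180,0,-67.4],12,0,start=a)
E
```

```text
[[0, -0.0197, 0, -0.0028, 0, 0, 0.0], [0, -0.0197, 0, -0.0028, 0, 0, 0.0]]
[[0, -0.0063, -0.0029, 0.0201, 0, 0.038, 0], [0, -0.0075, -0.0029, 0.0197, 0, 0.038, 0.0], [0, -0.0086, -0.0029, 0.0192, 0, 0.038, 0], [0, -0.0098, -0.0029, 0.0186, 0, 0.038, 0.0], [0, -0.0109, -0.0029, 0.018, 0, 0.038, 0], [0, -0.0119, -0.0029, 0.0174, 0, 0.038, 0.0], [0, -0.0129, -0.0029, 0.0166, 0, 0.038, 0.0], [0, -0.0139, -0.0029, 0.0158, 0, 0.038, 0.0], [0, -0.0148, -0.0029, 0.015, 0, 0.038, 0], [0, -0.0157, -0.0029, 0.014, 0, 0.038, 0.0], [0, -0.0165, -0.0029, 0.0131, 0, 0.038, 0.0], [0, -0.0172, -0.0029, 0.0121, 0, 0.038, 0.0]]
```

Call:
apply_moves(targets=[[0, -0.0197, 0, -0.0028, 0, 0, 0], [0, -0.0197, 0, -0.0028, 0, 0, 0], [0, -0.0063, -0.0029, 0.0201, 0, 0.038, 0], [0, -0.0075, -0.0029, 0.0197, 0, 0.038, 0], [0, -0.0086, -0.0029, 0.0192, 0, 0.038, 0], [0, -0.0098, -0.0029, 0.0186, 0, 0.038, 0], [0, -0.0109, -0.0029, 0.018, 0, 0.038, 0], [0, -0.0119, -0.0029, 0.0174, 0, 0.038, 0], [0, -0.0129, -0.0029, 0.0166, 0, 0.038, 0], [0, -0.0139, -0.0029, 0.0158, 0, 0.038, 0], [0, -0.0148, -0.0029, 0.015, 0, 0.038, 0], [0, -0.0157, -0.0029, 0.014, 0, 0.038, 0], [0, -0.0165, -0.0029, 0.0131, 0, 0.038, 0], [0, -0.0172, -0.0029, 0.0121, 0, 0.038, 0], [0, 0, 0, 0, 0, 0, 0], [0, 0, 0, 0, 0, 0, 0]])

```text
time_s: 25.12
tcp_pos: [0.4867, 0.3941, 0.1983]
eef_rot: [179.9, -0.1, -67.2]
contact_force: [0.9, -0.4, -1.4]
gripper_width: 0.0122
gripper_force: 45.0
```

```bash
python3 - <<'E'
from plug import *
s=get_state(); print(s['time_s'],s['tcp_pos'],s['eef_rot'],s['contact_force'])
plugs('top')
c=cap('top'); P=cloud(c); P0=cloud(dict(np.load('top1.npz')))
q=np.hypot(P[...,0]-.591,P[...,1]-.054)
print('depth pts near outlet'); m=(q<.05)&(P[...,2]<.115); print(P[m].round(3)[:40].tolist())
# new things sitting on wheel / bench, balls ~14mm
d=(P[...,2]-P0[...,2]); m=(d>.006)&(P[...,0]>.4)&(P[...,2]<.2); n,l,st,ce=cv2.connectedComponentsWithStats(m.astype(np.uint8))
for i in range(1,n):
    if st[i,4]>=6: print(st[i],P[l==i].mean(0).round(3))
E
```

```text
25.1167 [0.48673221 0.39406633 0.19832608] [ 1.79872111e+02 -9.74090082e-02 -6.72337313e+01] [ 0.92161534 -0.41317471 -1.41728254]
top 0.0693 0.0165 -76.0
top 0.0696 0.015899999 -166.9
top 0.0696 0.021200001 103.1
top 0.0731 0.01895 12.8
depth pts near outlet
[[0.61, 0.057, 0.088], [0.61, 0.054, 0.091], [0.61, 0.051, 0.089], [0.607, 0.05, 0.107], [0.606, 0.048, 0.114], [0.608, 0.062, 0.083], [0.61, 0.059, 0.076], [0.61, 0.055, 0.072], [0.611, 0.052, 0.068], [0.61, 0.049, 0.074], [0.61, 0.047, 0.075], [0.608, 0.044, 0.083], [0.608, 0.064, 0.068], [0.609, 0.06, 0.063], [0.61, 0.057, 0.059], [0.611, 0.053, 0.051], [0.61, 0.051, 0.057], [0.61, 0.047, 0.054], [0.609, 0.045, 0.062], [0.608, 0.043, 0.068], [0.605, 0.041, 0.082], [0.604, 0.065, 0.076], [0.603, 0.062, 0.08], [0.609, 0.056, 0.045], [0.609, 0.052, 0.042], [0.604, 0.052, 0.07], [0.603, 0.05, 0.076], [0.608, 0.044, 0.049], [0.606, 0.042, 0.06], [0.604, 0.04, 0.07], [0.603, 0.038, 0.079], [0.601, 0.064, 0.073], [0.599, 0.062, 0.083], [0.6, 0.059, 0.08], [0.6, 0.056, 0.077], [0.601, 0.053, 0.073], [0.601, 0.049, 0.071], [0.601, 0.0
[... 3063 characters left out ...]
649 0.937 0.012]
[ 72 231   4   5   7] [0.635 1.003 0.005]
[123 231   3   4   6] [0.633 0.841 0.013]
[311 241   5   6   9] [0.594 0.254 0.004]
[628 242   6   5   8] [ 0.582 -0.743  0.004]
[ 59 245   4   5   9] [0.591 1.038 0.004]
[ 28 247   5   3   6] [0.588 1.134 0.005]
[267 246  38  31 638] [0.521 0.322 0.181]
[154 250   4   3   6] [0.576 0.74  0.009]
[ 68 258   3   8   9] [0.546 1.008 0.005]
[160 269   3   5   6] [0.513 0.722 0.005]
[165 269   5   4   6] [0.513 0.704 0.004]
[412 269   5   4   6] [ 0.496 -0.043  0.107]
[450 275   4   6   8] [ 0.482 -0.174  0.005]
[376 279  13  13 131] [0.455 0.052 0.106]
[613 280   5   5   9] [ 0.464 -0.682  0.003]
[275 301   4   3   6] [0.414 0.366 0.003]
```

Call:
apply_moves(targets=[[0, 0, 0, 0.015, 0, 0, 0], [0, 0, 0, 0.03, 0, 0, 0], [0, 0, 0, 0.03, 0, 0, 0], [0, 0, 0, 0.03, 0, 0, 0], [0, 0, 0, 0.03, 0, 0, 0], [0, 0, 0, 0.02, 0, 0, 0], [0, 0, 0, 0.008, 0, 0, 0], [0, 0, 0, 0.003, 0, 0, 0], [0, 0, 0, 0, 0, 0, 0], [0, 0, 0, 0, 0, 0, 0]])

```text
time_s: 26.05
tcp_pos: [0.4894, 0.3931, 0.0355]
eef_rot: [-179.9, 0.0, -67.4]
contact_force: [0.2, 0.2, -1.0]
gripper_width: 0.0128
gripper_force: 45.0
```

Call:
apply_moves(targets=[[0, 0, 0, 0.002, 0, 0, 0], [0, 0, 0, 0, 0, 0, 0], [0, 0, 0, 0, 0, 0, 0]])

```text
time_s: 26.3
tcp_pos: [0.4886, 0.3929, 0.0327]
eef_rot: [-179.9, 0.0, -67.4]
contact_force: [-0.4, 0.2, -1.1]
gripper_width: 0.0129
gripper_force: 45.0
```

Call:
apply_moves(targets=[[0, 0, 0, 0.002, 0, 0, 0], [0, 0, 0, 0.0015, 0, 0, 0], [0, 0, 0, 0, 0, 0, 0], [0, 0, 0, 0, 0, 0, 0]])

```text
time_s: 26.63
tcp_pos: [0.4883, 0.3925, 0.0281]
eef_rot: [180.0, -0.0, -67.4]
contact_force: [0.6, -0.1, -1.2]
gripper_width: 0.0127
gripper_force: 45.0
```

Call:
apply_moves(targets=[[0, 0, 0, 0.001, 0, 0, 0], [0, 0, 0, 0, 0, 0, 0], [0, 0, 0, 0, 0, 0, 0]])

```text
time_s: 26.88
tcp_pos: [0.4884, 0.3927, 0.0275]
eef_rot: [-180.0, -0.0, -67.4]
contact_force: [-1.2, -1.1, 1.9]
gripper_width: 0.0125
gripper_force: 45.0
```

Touching down (≈3 N). Open to a modest width, then lift straight up.

Call:
apply_moves(targets=[[0.5, 0, 0, 0, 0, 0, 0], [0.5, 0, 0, 0, 0, 0, 0], [0.5, 0, 0, 0, 0, 0, 0], [0.5, 0, 0, 0, 0, 0, 0], [0.5, 0, 0, 0, 0, 0, 0], [0.5, 0, 0, 0, 0, 0, 0], [0.5, 0, 0, -0.01, 0, 0, 0], [0.5, 0, 0, -0.03, 0, 0, 0], [0.5, 0, 0, -0.04, 0, 0, 0], [0.5, 0, 0, -0.04, 0, 0, 0], [0.5, 0, 0, -0.04, 0, 0, 0], [0.5, 0, 0, -0.04, 0, 0, 0], [0.5, 0, 0, 0, 0, 0, 0], [0.5, 0, 0, 0, 0, 0, 0]])

```text
time_s: 28.05
tcp_pos: [0.4892, 0.3937, 0.2315]
eef_rot: [-179.7, 0.2, -67.4]
contact_force: [-0.8, -1.1, -2.0]
gripper_width: 0.0437
gripper_force: 0.0
```

```bash
python3 - <<'E'
from plug import *
s=get_state(); print(s['time_s'],s['tcp_pos'],s['gripper_width'],s['contact_force'])
plugs('top'); plugs('side')
c=cap('top');P=cloud(c);P0=cloud(dict(np.load('top1.npz')))
for n,(a,b) in dict(timer=(205,296),marker=(457,287),bottle=(281,210)).items(): print(n,P[b,a].round(3),P0[b,a].round(3), np.abs(c['frame'][b-14:b+15,a-14:a+15].astype(int)-np.load('top1.npz')['frame'][b-14:b+15,a-14:a+15]).mean())
Q=cloud(cap('side')); v,u=np.mgrid[0:480,0:640]; m=(u>295)&(u<345)&(v>280)&(v<365)&(Q[...,2]>.012)&(Q[...,2]<.06); X=Q[m]
print(m.sum(),cv2.minAreaRect((X[:,:2]*1000).astype(np.float32)),X[:,2].max())
# balls in jar: through the outlet
q=np.hypot(P[...,0]-.591,P[...,1]-.054); k=(q<.018)&(P[...,2]<.1); print(np.percentile(P[k][:,2],[5,50,95]).round(3), k.sum())
f=(q<.05)&(P[...,2]>.115)&(P[...,2]<.2); d=(P-P0)[...,2]; print('funnel bump',(d[f]>.006).sum(),f.sum())
E
```

```text
28.05 [0.48920861 0.39371163 0.23149123] 0.043699095808579336 [-0.79475733 -1.08282134 -2.00602157]
top 0.0693 0.016 -76.0
top 0.0696 0.015899999 -166.9
top 0.0702 0.0161 103.4
top 0.072 0.01965 12.6
side 0.0721 0.01955 -165.3
side 0.0714 0.01775 -76.0
timer [0.406 0.422 0.63 ] [0.434 0.58  0.019] 81.0963139120095
marker [ 0.453 -0.191  0.004] [ 0.454 -0.191  0.003] 4.639714625445897
bottle [0.679 0.342 0.106] [0.679 0.342 0.108] 3.4340071343638527
542 ((498.4681396484375, 364.9017333984375), (52.938194274902344, 193.62109375), 22.68275260925293) 0.03845053044664104
[0.043 0.073 0.084] 45
funnel bump 62 927
```

```bash
python3 - <<'E'
from plug import *
P0=cloud(dict(np.load('top1.npz')))
D=np.median([cloud(cap('top'))[...,2] for _ in range(5)],0)-P0[...,2]
P=cloud(cap('top')); 
m=(D>.005)&(np.hypot(P0[...,0]-.591,P0[...,1]-.054)<.075)
n,l,st,ce=cv2.connectedComponentsWithStats(m.astype(np.uint8))
for i in range(1,n):
    if st[i,4]>3: print(st[i],P[l==i].mean(0).round(3),D[l==i].mean())
s=cap('side'); t=cap('side'); Q=cloud(t); print('timer',Q[400,293].round(3), cloud(dict(np.load('side1.npz')))[400,293].round(3))
E
```

```text
[355 235   2   3   4] [0.599 0.125 0.106] 0.006665430851119758
timer [0.436 0.581 0.016] [0.436 0.581 0.016]
```

```bash
python3 -c "
from plant import *
print(close_job())"
```

```text
the job is handed in; nothing more can be done
None
```

The job is handed in at about 29 s: I let the wheel go at about 2.8 s a turn, braked it by touch and eased it the last 7° by finger, so the open jar stands about 1.5° (2 mm) off the funnel line. The scoop was poured empty and stands upright where it was, no balls are left in the funnel or on the wheel (I did not count the six in the jar), and the timer, marker and bottle are undisturbed. My first spin stopped about 120° short of the funnel, so I spun it a second time.

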